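Ready the chopstick feeder: close the gate, dock the cup, set the feed lever and start

ROBOT

A 6-joint arm with a two-finger parallel gripper is mounted at the origin on the work surface. World frame = base frame: x ahead of the robot, y to its left, z up, the work surface at z = 0. Lengths are in m, angles in rad, forces in N, time in s.
With the tool pointing down it reaches from about 0.35 to 0.975 m from the base axis. Payload 4.9 kg.
Tool frame: the origin (TCP) lies midway between the tips of the shut fingers; the grasp point (between the pads) lies 19 mm behind it; x points along the fingers, z is the direction in which the jaws open and shut, and the axes are right-handed (so a half turn about x gives the same grasp; the last joint's range is limited). The gripper opens to 85 mm and grips with 20 to 120 N. Pads are 22 mm wide; open, the fingers measure 114 mm over their backs; the gripper's body (76 mm by 85 mm) begins 54 mm behind the grasp point. The pads swing forward as they close: fully open they stand 13 mm farther back than shut.
Start: joints at [1.164, 0.053, 1.613, -0, 1.476, -0.119], TCP at [0.177, 0.599, 0.205] pointing down, gripper open.
Joint ranges: [-3.01, 3.01], [-1.01, 2.22], [0.06, 2.58], [-1.02, 4.17], [0.09, 2.62], [-3.14, 3.14]. Speed limits (rad/s): [2.57, 2.57, 3.14, 3.14, 3.14, 3.14].

INTERFACE

Orientations are given as a unit quaternion [x, y, z, w].
In Python, from cell import observe, viewer, r gives the robot as it stands. The module is installed in compiled form; this text tells all that it offers.
- The arm moves only by the tool play_rows, never from a script. Its argument "increments" is a list of rows, each a list of 4 numbers: the shift along the tool's x, y, z in m, then the turn about the tool's x in rad. A call has 1 to 10 rows; each row shifts and turns the commanded pose from where the row before left it, along the tool's axes as they then stand; what a row does not reach is not made up. A row lasts 1/8 s, in which the tool goes at most 62.5 mm and 10.7 degrees, less where a joint would pass 70% of its speed; a pose out of reach is approached as far as the arm can. A call is refused whole if a number of a shift passes 0.0625 or a number of a turn 0.188, either way. A call with a gripper value outside its range is refused whole. "jaw" is the opening, from 0 (shut) to 1 (fully open), set as the call begins (left out, the last holds). The fingers move at their own pace and stop on an object; "grip_force" is the grip in N (left out, the last holds). Time passes only in rows, so rows that do not move let the fingers close. It gives the time, the measured TCP pose, the force and the opening at its end, in the units of the state.
- observe(): the state, without advancing time (a new reading comes with each control period).
- viewer.capture(name): name is "scene" or "side" or "wrist"; returns a dict with "frame" (420x560x3 uint8, red, green, blue), "mtx" (3x3 intrinsics, pixels), "rvec" (rotation vector, rad) and "tvec" (3), from world to camera coordinates, as OpenCV has them. Camera axes: x right, y down, z forward; pixel columns grow to the right and rows downward; lengths in m; the calibration is good to about 2 mm. A picture is of the moment at which its call begins. There is no depth.
- r.job_done(): hands the job in, once; it reports no verdict.
The state is a dict: "time": time; "qpos": joint angles; "joint_vel": joint speeds; "joint_efforts": joint torques, N m; "tcp_pos": TCP position; "ee_rot": TCP orientation; "contact_force": force on the tool from outside, world axes, zero at the start; "ft_torque": the same for the moment, N m; "grip_width": finger opening in m.
Only numpy, scipy, OpenCV 4.12 (cv2) and the standard library are available. Lean on these libraries where they do the work, as an engineer would, in place of code of your own. Each camera call takes 0.05 s, during which the arm holds its last target. There are 200 camera calls.

TASK

Get the chopstick feeder ready: first turn the red-knobbed feed lever right back to its closed stop, then stand the empty white cup upright on the deck under the chute, pushed home against both brass pins. With the cup in place and let go, turn the lever until it lines up with the orange pointer, let go of it, and last of all press the green start button. Leave the pointer where it is set, do not press start before that or tip the cup over, and leave the jar, the case and the brush where they are.

Things in the scene. Friction and masses are not known exactly. Their poses are not given: they have to be found in the camera images.
- feeder: Bench chopstick feeder, fixed. Grey deck 240 (x) x 550 (y) mm, 12 mm thick, on the bench; origin on the bench under the deck, which runs from x -130 to +110, y -260 to +290 mm; its -x side faces the robot. Green column (45 mm square) at x 30, y 260 mm carries a hopper, 120 x 120 mm (x -30 to 90, y 185 to 305), 290 to 380 mm high, with chopsticks up to 510 mm.
- chute (a point): Centre of the lower end of the aluminium chute mouth, 50 x 50 mm, right over the cup's seat, 140 mm above the bench (28 mm above a docked cup). The chute rises from it to the hopper at +y. An upright tool does not fit at the seat: come from the -y side with the tool's upper end leaning towards -y some 40 degrees.
- nest (a point): Centre of the cup's seat on the deck's upper face (12 mm above the bench): here is the middle of the cup's foot when it stands against both pins; blue disc. Axes as the feeder. Two brass pins (12 mm diameter, 30 mm high) stand at y +24, x +28 and -28 mm from it. Open from -y: the cup slides in along +y; the deck is flat and free for 180 mm on that side.
- cup_center (a point): Centre (on its axis, half-way up) of the loose empty cup: straight round white ceramic cup with a blue band near its foot, open at the top, 62 mm outside diameter, 100 mm high, 3 mm wall, about 0.18 kg; z axis up towards its mouth. It starts upright on the bench.
- feed_lever (a joint): Angle of the feed lever in rad: 0 at the closed stop, growing clockwise seen from above up to 1.6. Stiff by friction (about 0.12 N m), stays where it is left. At 0 the lever points from its axis to the feeder's -y; at 1.57 to its -x.
- knob (a point): Middle of the red upright knob on the end of the black feed lever, the place to grip: knob 20 mm diameter, 50 mm high, from 43 to 93 mm above the bench (this point at 72 mm), 85 mm from the lever's axis. Below it is the 14 mm wide, 8 mm thick lever arm with a white line along it. The -y axis of this frame points outwards along the lever.
- lever_axis (a point): Point on the lever's upright axis of turning, at the height of knob.
- setpoint (a joint): Angle of the orange pointer about the same axis, same zero and sense as feed_lever: the lever is set when both are equal. It must not be moved.
- setpoint_tip (a point): Outer tab of the orange pointer (10 x 24 x 8 mm), 117 mm from the lever's axis, just above the deck and lower than the lever arm, which passes over the pointer's needle. The -y axis points outwards along the pointer.
- start (a joint): Travel of the green start button in m: 0 up, 0.006 fully pressed; springs back. About 5 N when fully down.
- start_top (a point): Centre of the top of the round green start button (28 mm diameter), pressed straight down.
- jar: Bystander: closed amber glass jar with white cap, 60 mm diameter, 85 mm high, origin at the centre of its foot. It stands on the bench near the cup.
- case: Bystander: closed dark wooden chopstick case 240 x 55 x 24 mm lying on the bench left of the feeder, origin at the centre of its underside.
- brush: Bystander: light wooden brush lying on the bench at the right.
Not all that is in view belongs to the job. What is shaped like the part that bears cup_center but pink is not meant.

How it is judged:
On the way, in this order (a step that is already met when the one before it is completed fails the run):
1. the feed lever is at its closed stop (within 0.06 rad) and the cup not yet in its seat (value of joint feed_lever below 0.06 rad and horizontal distance between cup_center and nest above 0.02 m), for 0.2 s.
2. with the lever still closed, the cup stands upright against both pins, let go (horizontal distance between cup_center and nest below 0.004 m and z of cup_center in the frame of nest between 0.046 and 0.054 m and angle between cup_center's own z axis and vertical below 0.06 rad and linear speed of cup below 0.02 m/s and contact force between cup and the fingers below 0.05 N and value of joint feed_lever below 0.09 rad), for 0.2 s.
3. with the cup seated, the lever is in line with the pointer (within 0.07 rad) and let go (horizontal distance between cup_center and nest below 0.004 m and z of cup_center in the frame of nest between 0.046 and 0.054 m and angle between cup_center's own z axis and vertical below 0.06 rad and angle between the y axis of knob and the y axis of setpoint_tip, either way round below 0.07 rad and velocity of joint feed_lever between -0.03 and 0.03 rad/s and contact force between feed_lever and the fingers below 0.05 N), for 0.2 s.
4. the start button is pressed (horizontal distance between cup_center and nest below 0.004 m and z of cup_center in the frame of nest between 0.046 and 0.054 m and angle between cup_center's own z axis and vertical below 0.06 rad and angle between the y axis of knob and the y axis of setpoint_tip, either way round below 0.07 rad and value of joint start above 0.004 m), for 0.05 s.
At the end, for the whole second after the job is handed in: The cup stands upright (within 0.06 rad) on the deck with its axis within 4 mm of the seat centre, at rest and let go; the feed lever is at rest within 0.07 rad (4 degrees) of the orange pointer and let go; the start button has been pressed and is up again (all of step 3 and linear speed of cup below 0.02 m/s and contact force between cup and the fingers below 0.05 N and value of joint start below 0.002 m); the robot touches nothing.
It fails at once if the orange pointer is moved (by 5 mm at its tab) (distance of setpoint_tip from where it was at the start of the episode above 0.005 m).
It fails at once if start is pressed while the lever is not at the pointer or the cup not in its seat (value of joint start above 0.004 m and not (horizontal distance between cup_center and nest below 0.004 m and z of cup_center in the frame of nest between 0.046 and 0.054 m and angle between cup_center's own z axis and vertical below 0.06 rad and angle between the y axis of knob and the y axis of setpoint_tip, either way round below 0.07 rad)).
It fails at once if the cup is tipped over (beyond 1 rad) (angle between cup_center's own z axis and vertical above 1 rad).
It fails at once if the jar, the case or the brush is moved by more than 30 mm (distance of any of jar, case, brush from where it was at the start of the episode above 0.03 m).
It also fails if it takes over 72 s, if anything falls off the work surface, if the arm or the gripper's body presses on something with over 40 N, if the wrist force passes 120 N, or if a joint passes its speed limit or range.

## Working session

There is one attempt and no reset: what is moved stays moved. The work goes in short steps, Python scripts to look and compute and a tool call to move; the robot and the scene stay as the last step left them, time stands still between calls to the robot, and variables do not carry over. Pictures are saved under pics/ and viewed, about 8 in all and at most 12, crops included, and the job is handed in when it is done.

Besides the shell and the picture viewer there is one more tool, called after "Request:" as name(argument=value, ...), one argument or row to a line, values as JSON. play_rows: Moves the arm, as the interface text tells. Its arguments: {"type":"object","properties":{"increments":{"type":"array","items":{"type":"array","items":{"type":"number"}}},"jaw":{"type":"number"},"grip_force":{"type":"number"}},"required":["increments"]}

```bash
mkdir -p pics
cat > h.py <<'E'
import numpy as np, cv2
from scipy.spatial.transform import Rotation as R
from cell import observe, viewer, r
def cap(n,save=None):
    c=viewer.capture(n)
    if save: cv2.imwrite(f'pics/{save}.png',c['frame'][:,:,::-1])
    np.savez(f'pics/{save or n}.npz',**c); return c
def ray(c,uv):
    Rm=cv2.Rodrigues(np.array(c['rvec'],float))[0]; t=np.array(c['tvec'],float).ravel()
    d=Rm.T@np.linalg.inv(c['mtx'])@np.array([uv[0],uv[1],1.]); return -Rm.T@t,d/np.linalg.norm(d)
def plane(c,uv,z):
    o,d=ray(c,uv); return o+d*(z-o[2])/d[2]
def tri(*cu):
    A=np.zeros((3,3));b=np.zeros(3);L=[ray(c,u) for c,u in cu]
    for o,d in L: P=np.eye(3)-np.outer(d,d);A+=P;b+=P@o
    p=np.linalg.solve(A,b);return p,[np.linalg.norm((np.eye(3)-np.outer(d,d))@(p-o)) for o,d in L]
def proj(c,p): return cv2.projectPoints(np.array(p,float).reshape(-1,3),np.array(c['rvec'],float),np.array(c['tvec'],float),c['mtx'],None)[0].reshape(-1,2)
E
python3 - <<'E'
from h import *
f=[cap(n,n+'0') for n in('scene','side','wrist')]
for c in f: print(ray(c,(280,210)))
cv2.imwrite('pics/a.png',np.vstack([cv2.resize(f[0]['frame'],(784,588))])[:,:,::-1])
cv2.imwrite('pics/b.png',cv2.resize(f[1]['frame'],(784,588))[:,:,::-1])
print(observe())
E
```

```text
(array([1.23755546, 1.01255619, 0.98675825]), array([-0.43538619, -0.67088106, -0.60029781]))
(array([1.2605181 , 0.67995032, 1.32850331]), array([-0.4601642 , -0.44113568, -0.77048571]))
(array([0.10712541, 0.62006629, 0.37356263]), array([ 0.2808938 , -0.06675267, -0.95741462]))
{'time': 0.15, 'qpos': array([ 1.16399934e+00,  5.32284269e-02,  1.61396789e+00, -6.15815195e-06,
        1.47599167e+00, -1.18985132e-01]), 'joint_vel': array([ 0.00099636, -0.00220322, -0.00481632, -0.00144438,  0.00110879,
        0.00041482]), 'joint_efforts': array([ 6.90477336e-04, -3.94240630e+01, -3.70723093e+01, -1.35730434e-04,
        4.63520380e-03, -2.16941622e-06]), 'tcp_pos': array([0.17719415, 0.59881247, 0.20423747]), 'ee_rot': array([-0.42341022,  0.56702397,  0.42284349,  0.56604857]), 'contact_force': array([-0.15503999,  1.04898739,  0.10387148]), 'ft_torque': array([-0.01352633,  0.0013543 , -0.07402306]), 'grip_width': 0.0854639115852161}
```

View pics/a.png

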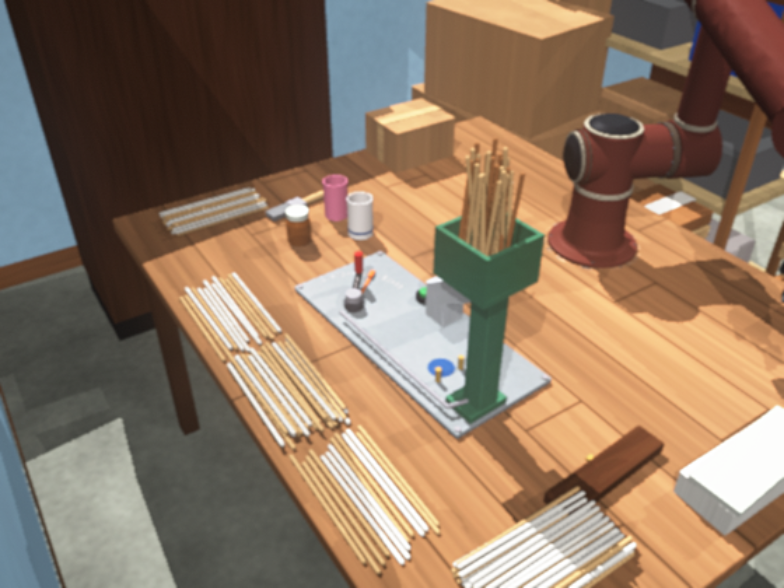

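View pics/b.png

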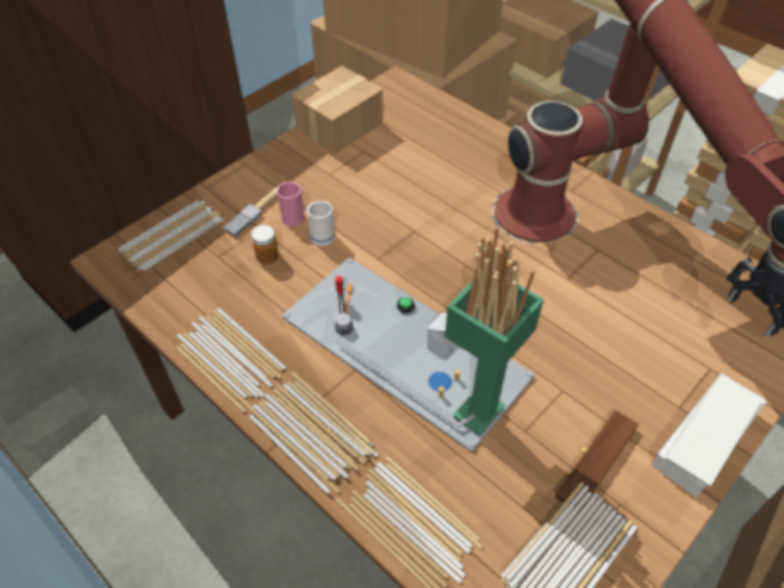

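Scene (784-wide) shows white cup at (360,215), pink decoy at (336,198), jar (297,225), lever knob (358,262), pointer (370,276), button (424,294), blue seat (441,368), brush (295,205), case (605,465). The side view agrees (white cup (320,222), pink (290,203)). I'll measure by masks next, with one enlarged crop.

Run:
```python
from h import *
S=dict(np.load('pics/scene0.npz'));D=dict(np.load('pics/side0.npz'))
def blobs(c,lo,hi,roi,mn=6):
    h=cv2.cvtColor(c['frame'],cv2.COLOR_RGB2HSV);m=cv2.inRange(h,lo,hi);k=np.zeros_like(m);x0,y0,x1,y1=roi;k[y0:y1,x0:x1]=m[y0:y1,x0:x1]
    n,l,s,ce=cv2.connectedComponentsWithStats(k);return [(ce[i].round(1),s[i][:5].tolist()) for i in range(1,n) if s[i][4]>=mn]
rs=dict(S=(200,120,400,300),D=(190,130,390,310))
for nm,lo,hi in [('green btn',(45,120,50),(75,255,255)),('blue',(100,120,80),(125,255,255)),('red',(0,200,120),(5,255,255)),('red2',(174,170,90),(180,255,255)),('orange',(6,190,190),(14,255,255)),('pin',(18,110,90),(28,255,255)),('white',(0,0,150),(180,40,255)),('pink',(160,80,80),(173,255,255))]:
    for k,c in(('S',S),('D',D)): print(nm,k,blobs(c,lo,hi,rs[k]))
def crop(c,x,y,w,h,f): return cv2.resize(c['frame'][y:y+h,x:x+w],(w*f,h*f),interpolation=cv2.INTER_CUBIC)
a=np.hstack([crop(S,205,120,130,100,3),crop(D,190,125,130,100,3)]);b=np.hstack([crop(S,265,190,130,100,3),crop(D,265,200,130,100,3)])
cv2.imwrite('pics/c.png',np.vstack([a,b])[:,:,::-1])
```

```text
green btn S [(array([301.4, 208.2]), [300, 206, 4, 5, 12])]
green btn D [(array([289.3, 216.2]), [285, 213, 9, 7, 50])]
blue S [(array([315.4, 261.4]), [306, 257, 18, 11, 121])]
blue D [(array([313.8, 271.4]), [307, 266, 15, 12, 137])]
red S []
red D []
red2 S []
red2 D []
orange S []
orange D []
pin S [(array([328.7, 258.2]), [328, 255, 3, 8, 18]), (array([312.6, 267.1]), [312, 263, 3, 9, 18])]
pin D [(array([326. , 267.5]), [326, 265, 1, 6, 6])]
white S [(array([256.6, 152.9]), [247, 137, 19, 34, 525]), (array([210.2, 149.1]), [200, 141, 20, 17, 252]), (array([283.8, 232.6]), [211, 180, 124, 120, 6911]), (array([370. , 268.4]), [356, 246, 37, 44, 850]), (array([218.6, 273.8]), [200, 249, 40, 51, 193]), (array([209.2, 287.1]), [200, 273, 21, 27, 97]), (array([205.8, 291.2]), [200, 282, 14, 18, 61]), (array([201.1, 297.3]), [200, 294, 4, 6, 15]), (array([327.5, 299. ]), [325, 299, 6, 1, 6])]
white D [(array([228.2, 156. ]), [219, 144, 18, 27, 344]), (array([192. , 166.2]), [190, 161, 6, 12, 53]), (array([228.3, 173.7]), [224, 173, 10, 2, 11]), (array([276. , 243.2]), [202, 184, 138, 126, 6979]), (array([196.3, 256.9]), [190, 250, 14, 14, 48]), (array([366.9, 272.6]), [357, 257, 25, 35, 426]), (array([191.2, 273.1]), [190, 270, 4, 6, 13]), (array([222.4, 291.8]), [202, 275, 43, 35, 167]), (array([204.1, 296.9]), [190, 282, 33, 28, 250]), (array([196.7, 302.9]), [190, 295, 16, 15, 66]), (array([191., 308.]), [190, 306, 4, 4, 10])]
pink S [(array([239.4, 140.2]), [231, 125, 17, 32, 429])]
pink D [(array([207.3, 144.9]), [199, 131, 17, 30, 397])]
```

View pics/c.png

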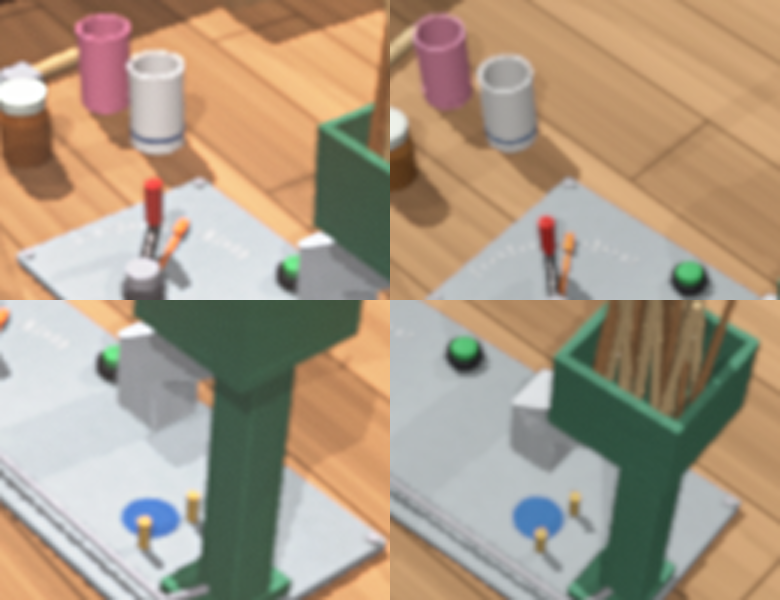

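White, blue-banded cup at crop (157,100) left / (508,105) right is the one meant (fits "white with blue band near foot"); the pink one at (104,65)/(443,62) is the decoy. Lever (red knob crop (153,200)) has just small angle to the orange pointer (180,228).

Run:
```python
from h import *
np.set_printoptions(precision=4,suppress=True)
S=dict(np.load('pics/scene0.npz'));D=dict(np.load('pics/side0.npz'))
P=dict(disc=((315.4,262),(314,272)),knobtop=((256,181),(242.3,198.5)),knobbot=((256,195),(242.3,209)),tab=((265,195.5),(249.3,205)),hub=((252.7,208.5),(245.7,229)),cornA=((272,181),(250.7,186)),cornC=((391.7,272),(380,268.5)),btn=((302.5,209),(289.3,216)),cuptop=((257,141),(228.8,149)),cupfoot=((257,167),(228.8,170)),jartop=((212.5,151),(188,165)))
for k,(a,b) in P.items():
    p,e=tri((S,a),(D,b)); print(k,p,np.array(e),'z12:',plane(S,a,.012)[:2],plane(D,b,.012)[:2])
print(plane(S,(213.3,206),.012))
W=dict(np.load('pics/wrist0.npz'));o,d=ray(W,(280,210));st=observe();Rt=R.from_quat(st['ee_rot']).as_matrix();print('tool axes cols',Rt);Rc=cv2.Rodrigues(W['rvec'])[0].T;print('cam in tool',Rt.T@Rc,Rt.T@(o-st['tcp_pos']),W['mtx'])
```

```text
disc [0.579  0.1717 0.0117] [0.0014 0.0014] z12: [0.5776 0.172 ] [0.5807 0.1716]
knobtop [ 0.5712 -0.1485  0.0931] [0.0003 0.0003] z12: [ 0.5104 -0.2538] [ 0.5263 -0.2028]
knobbot [ 0.5721 -0.1512  0.0394] [0.0011 0.0011] z12: [ 0.5515 -0.185 ] [ 0.5587 -0.1689]
tab [ 0.5325 -0.1615  0.0166] [0.0002 0.0002] z12: [ 0.5289 -0.1671] [ 0.5301 -0.1645]
hub [ 0.6326 -0.0692  0.0628] [0.0021 0.0021] z12: [ 0.5969 -0.1288] [ 0.6098 -0.0994]
cornA [ 0.4681 -0.2214  0.015 ] [0.0002 0.0002] z12: [ 0.466  -0.2252] [ 0.4661 -0.2234]
cornC [0.4257 0.3084 0.0048] [0.0008 0.0008] z12: [0.4308 0.3136] [0.4312 0.3102]
btn [ 0.4837 -0.0233  0.0308] [0.0007 0.0007] z12: [ 0.4697 -0.0436] [ 0.4717 -0.0334]
cuptop [ 0.453  -0.3393  0.1046] [0.0002 0.0002] z12: [ 0.3703 -0.4812] [ 0.3922 -0.4163]
cupfoot [ 0.4527 -0.3494 -0.0051] [0.0028 0.0028] z12: [ 0.4631 -0.3263] [ 0.4661 -0.3363]
jartop [ 0.586  -0.4076  0.0749] [0.001 0.001] z12: [ 0.5423 -0.5053] [ 0.5511 -0.4622]
[ 0.6925 -0.206   0.012 ]
tool axes cols [[-0.0006 -0.9589  0.2839]
 [-0.0015  0.2839  0.9589]
 [-1.      0.0002 -0.0016]]
cam in tool [[ 0.0001 -0.2852  0.9585]
 [ 0.0005 -0.9585 -0.2852]
 [ 1.      0.0005  0.    ]] [-0.1693  0.0733  0.0002] [[303.4268   0.     274.7763]
 [  0.     303.4268 208.9478]
 [  0.       0.       1.    ]]
```

Request:
play_rows(
  increments=[
    [0,-0.0356,-0.0362,0],
    [0,-0.0356,-0.0362,0],
    [0,-0.0356,-0.0362,0],
    [0,-0.0356,-0.0362,0],
    [0,-0.0356,-0.0362,0],
    [0,-0.0356,-0.0362,0],
    [0,-0.0317,-0.048,0],
    [0,-0.0317,-0.048,0],
    [0,-0.0317,-0.048,0],
    [0,-0.0317,-0.048,0],
  ],
)

```text
time: 1.4
tcp_pos: [0.3877, 0.1086, 0.2051]
ee_rot: [-0.423, 0.566, 0.423, 0.567]
contact_force: [0.4, -0.8, 0.6]
grip_width: 0.0857
```

Request:
play_rows(
  increments=[
    [0,-0.0317,-0.048,0],
    [0,-0.0317,-0.048,0],
    [0,-0.021,-0.0355,0],
    [0,-0.021,-0.0355,0],
    [0,-0.021,-0.0355,0],
    [0,0,0,0],
  ],
)

```text
time: 2.15
tcp_pos: [0.4513, -0.1216, 0.2048]
ee_rot: [-0.422, 0.568, 0.422, 0.567]
contact_force: [-0.4, 0.6, 0.0]
grip_width: 0.0854
```

Run:
```python
from h import *
s=observe();print({k:s[k] for k in('time','tcp_pos','qpos','contact_force')})
w=cap('wrist','w1');cv2.imwrite('pics/w1b.png',cv2.resize(w['frame'],(784,588),interpolation=cv2.INTER_CUBIC)[:,:,::-1])
```

```text
{'time': 2.15, 'tcp_pos': array([ 0.45127129, -0.12163264,  0.20477517]), 'qpos': array([-4.22575213e-01, -3.38932762e-01,  1.96586265e+00, -2.03955835e-04,
        1.51578184e+00, -1.70181981e+00]), 'contact_force': array([-0.391197  ,  0.63128057,  0.00293003])}
```

View pics/w1b.png

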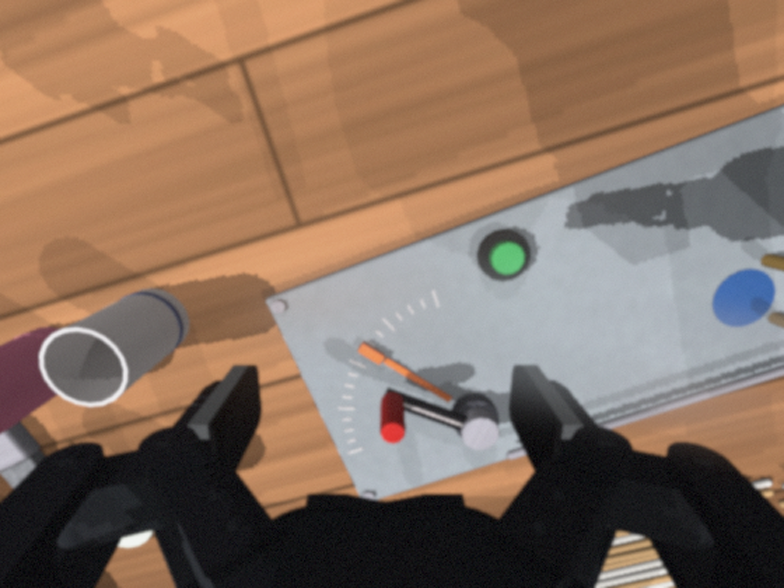

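Wrist view: white cup rim centre (84,367), pink cup left of it, knob top (393,430), hub (480,432), orange tab (371,353), button (508,258), blue seat (744,298), deck corner (268,298). Now combine with the other views.

Run:
```python
from h import *
np.set_printoptions(precision=4,suppress=True)
S=dict(np.load('pics/scene0.npz'));D=dict(np.load('pics/side0.npz'));W=dict(np.load('pics/w1.npz'))
h=cv2.cvtColor(W['frame'],cv2.COLOR_RGB2HSV)
def cen(lo,hi,mn=30):
    m=cv2.inRange(h,lo,hi);n,l,s,c=cv2.connectedComponentsWithStats(m)
    return [(c[i].round(1).tolist(),s[i].tolist()) for i in range(1,n) if s[i][4]>mn]
print('blue',cen((100,120,80),(125,255,255)),'green',cen((55,100,100),(80,255,255)),'red',cen((0,220,120),(3,255,255)),'orange',cen((6,180,200),(12,255,255)),'white',cen((0,0,225),(180,30,255)))
w=lambda x,y:(x/1.4,y/1.4)
for k,c in dict(knobtop=((256,181),(242.3,198.5),w(393,432)),knobbot=((256,195),(242.3,209),w(396,396)),hub=((252.7,208.5),(245.7,229),w(480,433)),tab=((265,195.5),(249.3,205),w(371,353)),btn=((302.5,209),(289.3,216),w(508,258)),disc=((315.4,262),(314,272),w(744,298)),cuptop=((257,141),(228.8,149),w(84,367)),A=((272,181),(250.7,186),w(269,298))).items():
    p,e=tri((S,c[0]),(D,c[1]),(W,c[2]));p2,e2=tri((D,c[1]),(W,c[2]));print(k,p,np.array(e),'DW',p2,np.array(e2))
for n,p,z in(('A',(269,298),.012),('edge',(784,108),.012),('B',(365,497),.012),('disc',(744,298),.012),('tab',(371,353),.016),('needle in',(450,398),.016),('armout',(402,403),.04),('armin',(462,419),.04),('knobtop',(393,432),.093),('cuptop',(84,367),.1)): print(n,plane(W,w(*p),z))
print('pink',tri((S,(239.4,140.2)),(D,(207.3,144.9))))
```

```text
blue [([531.7, 209.9], [510, 193, 43, 35, 1114])] green [([362.1, 183.7], [350, 173, 25, 23, 445])] red [] orange [] white [([38.4, 242.7], [29, 235, 29, 26, 63]), ([71.6, 281.5], [42, 259, 48, 31, 100]), ([95.8, 385.7], [86, 381, 21, 10, 122])]
knobtop [ 0.5704 -0.15    0.0917] [0.0004 0.0006 0.0004] DW [ 0.5706 -0.1501  0.0913] [0.0004 0.0004]
knobbot [ 0.5723 -0.1488  0.0403] [0.001  0.0024 0.0027] DW [ 0.5726 -0.1489  0.039 ] [0.0024 0.0024]
hub [ 0.6238 -0.0829  0.0473] [0.0037 0.0044 0.0015] DW [ 0.6256 -0.0827  0.043 ] [0.0017 0.0017]
tab [ 0.5339 -0.1594  0.0188] [0.0004 0.0007 0.0003] DW [ 0.534  -0.1594  0.0191] [0.0005 0.0005]
btn [ 0.4816 -0.0244  0.0287] [0.0017 0.     0.0017] DW [ 0.4809 -0.0239  0.0284] [0.0009 0.0009]
disc [0.5802 0.1731 0.0139] [0.0014 0.0016 0.0002] DW [0.5809 0.1728 0.0137] [0.0009 0.0009]
cuptop [ 0.4507 -0.3425  0.1017] [0.0006 0.0008 0.0003] DW [ 0.4506 -0.3429  0.1008] [0.0004 0.0004]
A [ 0.4608 -0.2323  0.0047] [0.0014 0.0031 0.0019] DW [ 0.4605 -0.2327  0.0024] [0.0024 0.0024]
A [ 0.4595 -0.2316  0.012 ]
edge [0.4293 0.2139 0.012 ]
B [ 0.6904 -0.2142  0.012 ]
disc [0.5812 0.1748 0.012 ]
tab [ 0.535  -0.1595  0.016 ]
needle in [ 0.601  -0.1014  0.016 ]
armout [ 0.5789 -0.1434  0.04  ]
armin [ 0.61   -0.0962  0.04  ]
knobtop [ 0.5697 -0.1501  0.093 ]
cuptop [ 0.4508 -0.3441  0.1   ]
pink (array([ 0.4599, -0.452 ,  0.0562]), [np.float64(0.0005983817922648176), np.float64(0.0005983817922645566)])
```

Request:
play_rows(
  increments=[
    [0,-0.0407,0.0022,0],
    [0,-0.0407,0.0022,0],
    [0,-0.0407,0.0022,0],
    [0,0,0,0.1765],
    [0,0,0,0.1765],
    [0,0,0,0.1765],
    [0,0,0,0.1765],
    [0,0,0,0.1765],
    [0,0,0,0.1765],
    [0,0,0,0.1765],
  ],
  jaw=0.6,
)

```text
time: 3.45
tcp_pos: [0.5701, -0.1464, 0.2051]
ee_rot: [-0.015, 0.707, 0.016, 0.707]
contact_force: [-0.2, 0.2, 0.1]
grip_width: 0.0513
```

Request:
play_rows(
  increments=[
    [0,0,0,0.1765],
    [0,0,0,0.1765],
    [0,0,0,0],
  ],
)

```text
time: 3.82
tcp_pos: [0.5701, -0.1467, 0.2051]
ee_rot: [0.106, 0.699, -0.106, 0.699]
contact_force: [-0.1, -0.1, -0.0]
grip_width: 0.0511
```

```bash
cat >> h.py <<'E'
def go(x,y,z=None,st=None):
    st=st or observe(); t=np.array([x,y,st['tcp_pos'][2] if z is None else z]);return (R.from_quat(st['ee_rot']).inv().apply(t-st['tcp_pos'])).round(4)
def yaw(): return np.degrees(np.arctan2(*R.from_quat(observe()['ee_rot']).as_matrix()[[1,0],2]))
E
python3 - <<'E'
from h import *
s=observe();print(s['tcp_pos'],s['qpos'],yaw(),go(.5704,-.150,.053));print(R.from_quat(s['ee_rot']).as_matrix().round(3))
w=cap('wrist','w2');cv2.imwrite('pics/w2b.png',cv2.resize(w['frame'],(560,420))[:,:,::-1])
E
```

```text
[ 0.57010936 -0.14666255  0.20512039] [-3.78316239e-01 -3.26119899e-02  1.69896188e+00  2.68744747e-04
  1.47562719e+00 -7.64551726e-02] -17.296828170879113 [ 0.1521 -0.0031  0.0013]
[[-0.     0.297  0.955]
 [ 0.     0.955 -0.297]
 [-1.     0.    -0.   ]]
```

View pics/w2b.png

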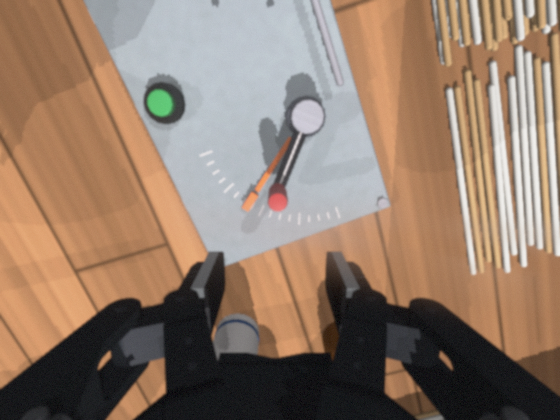

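View: knob top (278,201), hub (307,117), tab (250,201), cup (238,330). Jaws straddle the knob line; descend and grip.

Request:
play_rows(
  increments=[
    [0.038,-0.003,0.001,0],
    [0.038,0,0,0],
    [0.038,0,0,0],
    [0.038,0,0,0],
    [0,0,0,0],
  ],
)

```text
time: 4.5
tcp_pos: [0.5673, -0.1495, 0.0494]
ee_rot: [0.107, 0.702, -0.106, 0.696]
contact_force: [-0.0, -0.3, 0.7]
grip_width: 0.0514
```

Request:
play_rows(
  increments=[
    [0,0,0,0],
    [0,0,0,0],
    [0,0,0,0],
    [0,0,0,0],
  ],
  jaw=0,
  grip_force=30,
)

```text
time: 5.0
tcp_pos: [0.5719, -0.1519, 0.0559]
ee_rot: [0.107, 0.698, -0.108, 0.7]
contact_force: [-0.9, 0.9, 6.4]
grip_width: 0.0182
```

Run:
```python
from h import *
np.set_printoptions(precision=4,suppress=True)
W=dict(np.load('pics/w2.npz'))
kt=plane(W,(278,201),.093)[:2];tb=plane(W,(250,201),.018)[:2];print('knob',kt,'tab',tb,'cup foot?',plane(W,(238,330),.06))
from scipy.optimize import least_squares
H=least_squares(lambda h:[np.linalg.norm(h-kt)-.085,np.linalg.norm(h-tb)-.117],[.62,-.08]).x;print('hub',H,plane(W,(307,117),.055))
s=observe();p0=s['tcp_pos'];print(p0,s['contact_force'],s['grip_width'])
H=np.array([.621,-.0813])
Rt=R.from_quat(s['ee_rot'])
prev=p0
for a in [.55,.4,.25,.1,0,-.03]:
    u=np.cos(a)*np.array([.07,-.9976])+np.sin(a)*np.array([-.9976,-.07]);t=np.r_[H+.085*u,p0[2]]
    print(a,t,Rt.inv().apply(t-prev)); prev=t
```

```text
knob [ 0.5716 -0.1502] tab [ 0.5338 -0.1596] cup foot? [ 0.4741 -0.3009  0.06  ]
hub [ 0.6195 -0.08  ] [ 0.6226 -0.0849  0.055 ]
[ 0.5719 -0.1519  0.0559] [-0.8706  0.9424  6.391 ] 0.01815901379427512
0.55 [ 0.5818 -0.1567  0.0559] [ 0.     -0.0017  0.0108]
0.4 [ 0.5935 -0.1617  0.0559] [ 0.     -0.0013  0.0127]
0.25 [ 0.6058 -0.1649  0.0559] [0.     0.0006 0.0127]
0.1 [ 0.6185 -0.1663  0.0559] [0.     0.0025 0.0125]
0 [ 0.627  -0.1661  0.0559] [0.     0.0027 0.0081]
-0.03 [ 0.6295 -0.1659  0.0559] [0.     0.001  0.0024]
```

Request:
play_rows(
  increments=[
    [-0.003,-0.0017,0.0108,0],
    [0,-0.0013,0.0127,0],
    [0,0.0006,0.0127,0],
    [0,0.0025,0.0125,0],
    [0,0.0027,0.0081,0],
    [0,0.001,0.0025,0],
    [0,0,0,0],
    [0,0,0,0],
  ],
)

```text
time: 6.0
tcp_pos: [0.6278, -0.1677, 0.056]
ee_rot: [0.106, 0.699, -0.109, 0.699]
contact_force: [-0.2, -6.0, -3.6]
grip_width: 0.0182
```

Run:
```python
from h import *
s=observe();print(s['tcp_pos'],s['contact_force'],s['grip_width'])
```

```text
[ 0.62777813 -0.16774764  0.05597445] [-0.15341265 -5.99601844 -3.63173648] 0.018172586388245267
```

Request:
play_rows(
  increments=[
    [0,-0.001,0.002,0],
    [0,0,0.002,0],
    [0,0,0,0],
    [0,0,0,0],
  ],
)

```text
time: 6.5
tcp_pos: [0.6311, -0.1671, 0.0559]
ee_rot: [0.108, 0.699, -0.107, 0.698]
contact_force: [-3.2, -0.0, -0.9]
grip_width: 0.0185
```

Request:
play_rows(
  increments=[
    [0,0.0005,0.002,0],
    [0,0.0005,0.002,0],
    [0,0,0,0],
    [0,0,0,0],
  ],
)

```text
time: 7.0
tcp_pos: [0.6313, -0.1671, 0.0557]
ee_rot: [0.108, 0.703, -0.107, 0.695]
contact_force: [-17.1, 2.4, 7.2]
grip_width: 0.0182
```

Run:
```python
from h import *
s=observe();print(s['tcp_pos'],s['contact_force'],s['grip_width'])
```

```text
[ 0.63128559 -0.16713858  0.05567952] [-17.10251763   2.40644925   7.24217337] 0.018165148186767555
```

Force against the stop reached 17 N with no more motion: closed. Release, rise, and look.

Request:
play_rows(
  increments=[
    [0,0,-0.002,0],
    [0,0,-0.001,0],
    [0,0,0,0],
    [0,0,0,0],
  ],
  jaw=0.6,
)

```text
time: 7.5
tcp_pos: [0.6334, -0.167, 0.0566]
ee_rot: [0.108, 0.698, -0.108, 0.699]
contact_force: [0.1, 0.4, -0.8]
grip_width: 0.0511
```

Request:
play_rows(
  increments=[
    [-0.04,0,0,0],
    [-0.055,0,0,0],
    [-0.055,0,0,0],
    [0,0,0,0],
    [0,0,0,0],
  ],
  jaw=1,
)

```text
time: 8.12
tcp_pos: [0.6328, -0.1669, 0.2061]
ee_rot: [0.108, 0.699, -0.108, 0.699]
contact_force: [0.1, 0.1, -1.2]
grip_width: 0.0854
```

Run:
```python
from h import *
np.set_printoptions(precision=4,suppress=True)
s=observe();print(s['tcp_pos'],s['contact_force'],s['grip_width'])
w=cap('wrist','w3');f=w['frame'];cv2.imwrite('pics/w3b.png',cv2.resize(f[60:300,60:420],(792,528),interpolation=cv2.INTER_CUBIC)[:,:,::-1])
print(proj(w,[[.631,-.167,.093],[.621,-.0813,.05],[.451,-.343,.1]]))
```

```text
[ 0.6328 -0.1669  0.2061] [ 0.0879  0.0871 -1.1706] 0.0854398069843886
[[273.5991 198.417 ]
 [239.2109 113.3163]
 [170.3015 387.0825]]
```

View pics/w3b.png

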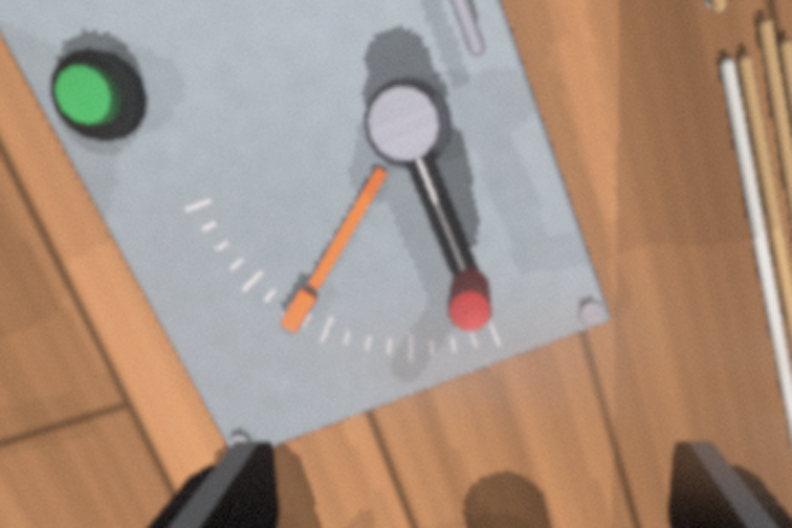

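Lever knob at crop (469,309), arm (420,165)–(466,275), pointer needle (380,172)–(292,322), deck right edge (500,0)–(607,318). Compute angles.

Run:
```python
from h import *
np.set_printoptions(precision=4,suppress=True)
w=dict(np.load('pics/w3.npz'));f=lambda x,y,z:plane(w,(60+x/2.2,60+y/2.2),z)[:2]
def d(a,b,z): v=f(*b,z)-f(*a,z);return f(*a,z),f(*b,z),np.degrees(np.arctan2(-v[0],-v[1]))
print('arm',d((420,165),(464,268),.043));print('ptr',d((380,172),(292,325),.017));print('Redge',d((500,0),(607,318),.012));print('Ledge',d((0,22),(225,448),.012));print('Bedge',f(270,444,.012),f(607,318,.012))
kt=f(469,309,.093);tb=f(299,308,.018);print('knob',kt,'tab',tb)
print('hubtop',[f(403,122,z) for z in(.045,.055,.065)],'ticks',f(497,335,.012),f(197,205,.012),'btn',f(83,95,.0285),f(83,95,.03))
from scipy.optimize import least_squares
kn=[np.array([.5704,-.150]),np.array([.5716,-.1502])];tabs=[np.array([.5345,-.1595]),np.array([.5338,-.1596]),tb]
for K in ([kt],[kt]+kn,): print('hub',least_squares(lambda h:[np.linalg.norm(h-k)-.085 for k in K]+[np.linalg.norm(h-k)-.117 for k in tabs],[.62,-.08]).x)
```

```text
arm (array([ 0.6249, -0.1055]), array([ 0.6298, -0.1603]), np.float64(-5.145523408563339))
ptr (array([ 0.6014, -0.1033]), array([ 0.5262, -0.1672]), np.float64(49.64889995783651))
Redge (array([ 0.6855, -0.0428]), array([ 0.6959, -0.2178]), np.float64(-3.400295076592246))
Ledge (array([0.4441, 0.0227]), array([ 0.4572, -0.2277]), np.float64(-2.992105412708231))
Bedge [ 0.484  -0.2334] [ 0.6959 -0.2178]
knob [ 0.63   -0.1688] tab [ 0.5339 -0.159 ]
hubtop [array([ 0.6237, -0.0843]), array([ 0.6247, -0.0847]), array([ 0.6256, -0.0851])] ticks [ 0.6337 -0.2088] [ 0.5008 -0.0901] btn [ 0.4764 -0.0244] [ 0.4771 -0.0248]
hub [ 0.6236 -0.0841]
hub [ 0.6237 -0.0839]
```

Request:
play_rows(
  increments=[
    [0,0,0,-0.124],
    [0,0,0,-0.124],
    [0,0,0,-0.124],
    [0,-0.0326,-0.0388,0],
    [0,-0.0326,-0.0388,0],
    [0,-0.0326,-0.0388,0],
    [0,-0.0326,-0.0388,0],
    [0,-0.0326,-0.0388,0],
    [0,0,0,0],
  ],
)

```text
time: 9.3
tcp_pos: [0.4473, -0.3436, 0.2037]
ee_rot: [-0.021, 0.708, 0.023, 0.706]
contact_force: [0.2, 1.0, -0.7]
grip_width: 0.0858
```

Run:
```python
from h import *
np.set_printoptions(precision=4,suppress=True)
s=observe();print(s['tcp_pos'],yaw(),s['qpos'])
w=cap('wrist','w4');f=w['frame']
p=proj(w,[[.4507,-.3432,.1]])[0];print(p)
g=f.min(2).astype(int);t=np.linspace(0,2*np.pi,72,endpoint=False)
m=(g>165).astype(np.uint8)*255;x,y=p.astype(int);k=np.zeros_like(m);k[max(0,y-75):y+75,max(0,x-75):x+75]=m[max(0,y-75):y+75,max(0,x-75):x+75]
cs,_=cv2.findContours(k,cv2.RETR_EXTERNAL,cv2.CHAIN_APPROX_NONE);cs=sorted(cs,key=len)[-3:]
for c in cs:
    if len(c)>20:
        e=cv2.fitEllipse(c);print(len(c),e,plane(w,e[0],.1))
o=f.copy();cv2.drawContours(o,cs,-1,(0,255,0),1);cv2.circle(o,(x,y),3,(255,0,0),-1);cv2.imwrite('pics/w4b.png',o[:,:,::-1])
```

```text
[ 0.4473 -0.3436  0.2037] 3.544129485201615 [-0.7867 -0.0882  1.7545 -0.0004  1.4792 -0.8485]
[279.2495 200.5673]
185 ((279.2414245605469, 200.92967224121094), (63.78593826293945, 65.66920471191406), 83.29872131347656) [ 0.4507 -0.3435  0.1   ]
```

View pics/w4b.png

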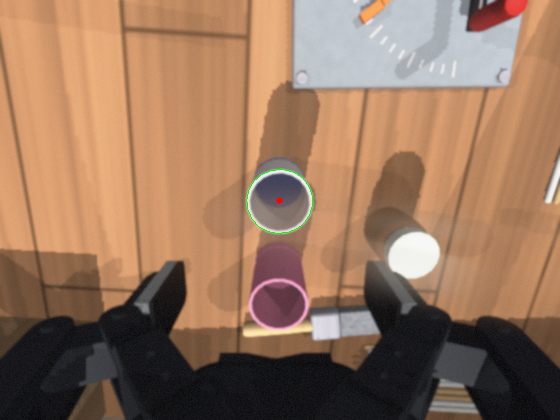

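Rim ellipse fits at (279,201) → cup at (0.4507,−0.3435); pink and jar well clear of the fingers' descent.

Request:
play_rows(
  increments=[
    [0,0,0.003,0],
    [0.041,0,0,0],
    [0.041,0,0,0],
    [0.041,0,0,0],
    [0.035,0,0,0],
    [0,0,0,0],
    [0,0,0,0],
  ],
)

```text
time: 10.22
tcp_pos: [0.4544, -0.3423, 0.0494]
ee_rot: [-0.024, 0.706, 0.024, 0.707]
contact_force: [0.1, 0.1, 0.1]
grip_width: 0.0852
```

Run:
```python
from h import *
s=observe();print(s['tcp_pos'],yaw(),s['contact_force'],go(.4507,-.3435,.042))
```

```text
[ 0.45441025 -0.34230587  0.04944504] 3.8872775206943384 [0.07252083 0.07327312 0.14818713] [ 0.0074 -0.0009 -0.0038]
```

Request:
play_rows(
  increments=[
    [0.006,-0.001,-0.0037,0],
    [0,0,0,0],
  ],
)

```text
time: 10.48
tcp_pos: [0.4497, -0.3439, 0.043]
ee_rot: [-0.024, 0.706, 0.023, 0.707]
contact_force: [0.0, 0.5, -0.6]
grip_width: 0.0855
```

Request:
play_rows(
  increments=[
    [0,0,0,0],
    [0,0,0,0],
    [0,0,0,0],
    [0,0,0,0],
  ],
  jaw=0,
  grip_force=30,
)

```text
time: 10.98
tcp_pos: [0.4501, -0.3441, 0.0431]
ee_rot: [-0.024, 0.706, 0.023, 0.707]
contact_force: [0.5, 0.4, 5.4]
grip_width: 0.0609
```

Request:
play_rows(
  increments=[
    [-0.02,0,0,0],
    [-0.03,0,0,0],
    [-0.03,0,0,0],
    [0,0,0,0],
  ],
)

```text
time: 11.48
tcp_pos: [0.4507, -0.3449, 0.1255]
ee_rot: [-0.025, 0.705, 0.022, 0.708]
contact_force: [-0.5, -0.8, -1.6]
grip_width: 0.0605
```

Run:
```python
from h import *
s=observe();print(s['tcp_pos'],yaw(),s['contact_force'],s['grip_width'])
for p in [(.35,-.2),(.45,-.0),(.5837,.0731)]: print(go(*p))
```

```text
[ 0.450745   -0.3449093   0.12546582] 3.810120352553381 [-0.53494791 -0.7987735  -1.59602414] 0.06049659361900663
[-0.001   0.1513 -0.0909]
[-0.0014  0.3442  0.0222]
[-0.0012  0.4082  0.1604]
```

Cup held (−1.6 N weight, width 60.5 mm). Turn it in place by 90° so the camera looks at +x and the jaws lie along the feeder's y, then carry.

Request:
play_rows(
  increments=[
    [-0.015,0,0,-0.1745],
    [0,0,0,-0.1745],
    [0,0,0,-0.1745],
    [0,0,0,-0.1745],
    [0,0,0,-0.1745],
    [0,0,0,-0.1745],
    [0,0,0,-0.1745],
    [0,0,0,-0.1745],
    [0,0,0,-0.1745],
    [0,0,0,0],
  ],
)

```text
time: 12.72
tcp_pos: [0.4485, -0.3427, 0.1352]
ee_rot: [-0.515, 0.484, 0.517, 0.484]
contact_force: [-0.3, -0.1, -3.2]
grip_width: 0.0605
```

Request:
play_rows(
  increments=[
    [0,0,0.03,0],
    [0,0,0.05,0],
    [0,0,0.05,0],
    [0,0,0.05,0],
    [0,0,0.05,0],
    [0,0,0.05,0],
    [0,0,0.05,0],
    [0,0,0.03,0],
    [0,0,0,0],
    [0,0,0,0],
  ],
)

```text
time: 13.98
tcp_pos: [0.4254, 0.0153, 0.1367]
ee_rot: [-0.516, 0.484, 0.516, 0.483]
contact_force: [-0.7, -0.2, -2.3]
grip_width: 0.0608
```

Run:
```python
from h import *
s=observe();print(s['tcp_pos'],yaw(),s['contact_force'],s['grip_width'],s['qpos'])
print(go(.5876,.0742))
w=cap('wrist','w5');cv2.imwrite('pics/w5b.png',w['frame'][:,:,::-1])
```

```text
[0.42535106 0.01529655 0.13667352] 93.7108871601421 [-0.72397999 -0.24747086 -2.26701809] 0.060796488388245556 [-1.38892632e-01 -4.07292895e-01  2.13060046e+00 -5.37582391e-04
  1.41906059e+00 -1.77437454e+00]
[-0.0002 -0.1657  0.0483]
```

View pics/w5b.png

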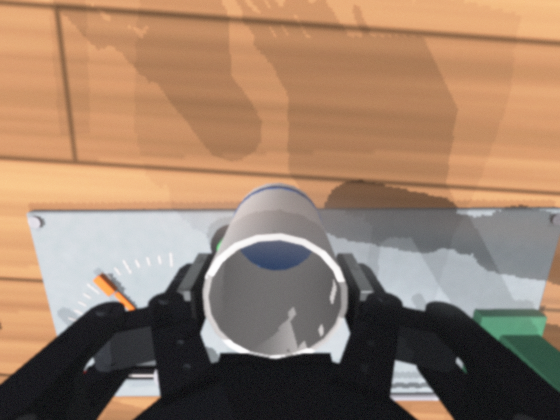

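Cup is held upright, rim centre (276,293), deck below; disc hidden behind the gripper. Move over the pre-seat place and lower.

Request:
play_rows(
  increments=[
    [0,-0.0415,0.01,0],
    [0,-0.0415,0.01,0],
    [0,-0.0415,0.01,0],
    [0,-0.0415,0.01,0],
    [0,0,0,0],
    [0.035,0,0,0],
    [0.03,0,0,0],
    [0.01,0,0,0],
    [0,0,0,0],
    [0,0,0,0],
  ],
)

```text
time: 15.28
tcp_pos: [0.5898, 0.0662, 0.064]
ee_rot: [0.517, -0.483, -0.515, -0.484]
contact_force: [-0.8, -0.5, -2.6]
grip_width: 0.0605
```

Run:
```python
from h import *
s=observe();print(s['tcp_pos'],yaw(),s['contact_force'],s['grip_width'],go(.5881,.0662,.055))
```

```text
[0.58977787 0.06621716 0.06402514] 93.76383692614516 [-0.77639733 -0.4895107  -2.58258479] 0.06051459678567154 [0.009  0.0017 0.0001]
```

Request:
play_rows(
  increments=[
    [0.004,0.001,0,0],
    [0.003,0,0,0],
    [0.002,0,0,0],
    [0,0,0,0],
  ],
)

```text
time: 15.78
tcp_pos: [0.5887, 0.0668, 0.0551]
ee_rot: [0.517, -0.483, -0.516, -0.484]
contact_force: [-1.2, 1.1, 4.6]
grip_width: 0.0607
```

Request:
play_rows(
  increments=[
    [0,0,0,0],
    [0,0,0,0],
    [0,0,0,0],
  ],
  jaw=0.86,
)

```text
time: 16.15
tcp_pos: [0.5875, 0.0665, 0.053]
ee_rot: [-0.516, 0.483, 0.516, 0.483]
contact_force: [-0.6, -0.3, -0.6]
grip_width: 0.0731
```

Run:
```python
from h import *
s=observe();print(s['tcp_pos'],yaw(),s['contact_force'],s['grip_width'])
```

```text
[0.5875378  0.06647306 0.05299131] 93.79057330112296 [-0.5901663  -0.2532934  -0.56684493] 0.07310375630435759
```

Cup stands on the deck, released. Rise, back off towards −y, lower to push height, and look at the gripper's profile against the cup and chute.

Request:
play_rows(
  increments=[
    [-0.03,0,0,0],
    [-0.05,0,0,0],
    [-0.05,0,0,0],
    [0,0,0,0],
    [0,0,-0.035,0],
    [0,0,-0.035,0],
    [0,0,-0.035,0],
    [0,0,0,0],
    [0,0,0,0],
  ],
  jaw=0.86,
)

```text
time: 17.27
tcp_pos: [0.5941, -0.0379, 0.1821]
ee_rot: [-0.516, 0.483, 0.517, 0.483]
contact_force: [-0.3, -0.1, -0.2]
grip_width: 0.0734
```

Request:
play_rows(
  increments=[
    [0.045,0,0,0],
    [0.045,0,0,0],
    [0.04,0,0,0],
    [0,0,0,0],
    [0,0,0,0],
  ],
  jaw=1,
)

```text
time: 17.9
tcp_pos: [0.5956, -0.0378, 0.0548]
ee_rot: [0.517, -0.483, -0.516, -0.483]
contact_force: [-0.0, 0.7, -0.4]
grip_width: 0.0853
```

Run:
```python
from h import *
s=observe();print(s['tcp_pos'],yaw(),s['contact_force'],s['grip_width'])
S=cap('scene','s6');D=cap('side','d6');W=cap('wrist','w6')
a=cv2.resize(S['frame'][140:280,230:360],(390,420),interpolation=cv2.INTER_CUBIC);b=cv2.resize(W['frame'],(400,300));b=np.vstack([b,np.zeros((120,400,3),np.uint8)])
cv2.imwrite('pics/v6.png',np.hstack([a,b])[:,:,::-1])
```

```text
[ 0.59560275 -0.03778283  0.05476079] 93.84435314855622 [-0.03668817  0.66082922 -0.37456549] 0.08534465153216372
```

View pics/v6.png

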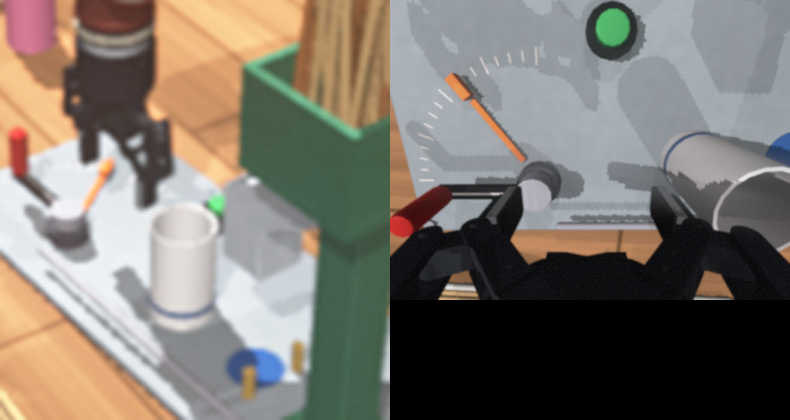

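Left: cup upright on deck ahead of the +y finger; finger tip at (148,205), elbow block outer edge about (170,118)–(170,165). Work out their tool coordinates.

Run:
```python
from h import *
np.set_printoptions(precision=4,suppress=True)
s=observe();Rt=R.from_quat(s['ee_rot']).as_matrix();p=s['tcp_pos']
S=dict(np.load('pics/s6.npz'));D=dict(np.load('pics/d6.npz'))
def tc(c,uv,y):
    o,d=ray(c,uv);o=Rt.T@(o-p);d=Rt.T@d;return o+d*(y-o[1])/d[1]
for n,q in dict(tip=(148,205),tipR=(157,200),elbB=(171,165),elbT=(171,120),kink=(160,180)).items():
    uv=(230+q[0]/3,140+q[1]/3);print(n,tc(S,uv,-.011),tc(S,uv,0))
print('chute mouth bottom corners S', [ (plane(S,(230+a/3,140+b/3),.14)) for a,b in((260,280),(225,255),(315,255))])
x=cv2.resize(S['frame'][150:230,240:320],(400,400),interpolation=cv2.INTER_CUBIC)
y=cv2.resize(D['frame'][170:250,245:325],(400,400),interpolation=cv2.INTER_CUBIC)
cv2.imwrite('pics/v7.png',np.hstack([x,y])[:,:,::-1])
```

```text
tip [-0.059  -0.011   0.0686] [-0.0454  0.      0.0539]
tipR [-0.0728 -0.011   0.0821] [-0.0594  0.      0.0677]
elbB [-0.1228 -0.011   0.102 ] [-0.1102  0.      0.0879]
elbT [-0.1698 -0.011   0.101 ] [-0.1579  0.      0.0868]
kink [-0.0975 -0.011   0.0863] [-0.0845  0.      0.0719]
chute mouth bottom corners S [array([0.5991, 0.1982, 0.14  ]), array([0.6044, 0.1548, 0.14  ]), array([0.5398, 0.1966, 0.14  ])]
```

View pics/v7.png

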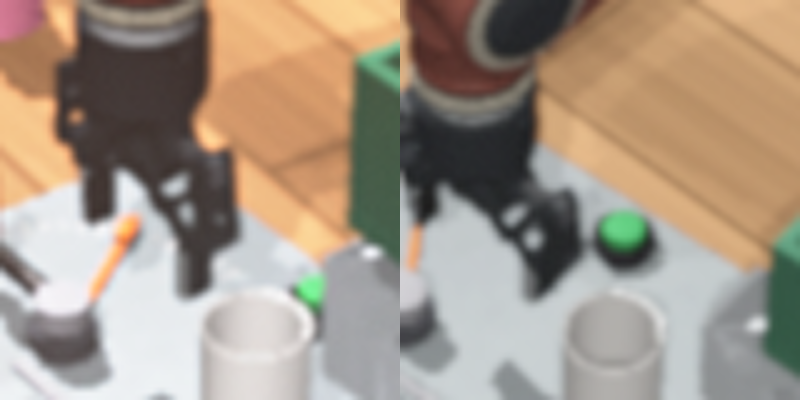

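Run:
```python
from h import *
np.set_printoptions(precision=4,suppress=True)
s=observe();Rt=R.from_quat(s['ee_rot']).as_matrix();p=s['tcp_pos']
S=dict(np.load('pics/s6.npz'));D=dict(np.load('pics/d6.npz'))
for n,a,b in(('tip',(190,295),(135,297)),('elbow low',(238,235),(180,260)),('elbow top',(232,152),(175,195)),('cup rim',(257,325),(215,330))):
    q,e=tri((S,(240+a[0]/5,150+a[1]/5)),(D,(245+b[0]/5,170+b[1]/5)));print(n,q,Rt.T@(q-p),e)
print(proj(S,[[p[0]+.011,p[1]+.057,p[2]+.013],[p[0]-.011,p[1]+.057,p[2]+.013],[p[0],p[1],p[2]]]),proj(S,[[.588,.0665,.112]]))
```

```text
tip [0.595  0.0095 0.0954] [-0.0394 -0.0018  0.0478] [np.float64(0.0015235613104489208), np.float64(0.001523561310448902)]
elbow low [0.5847 0.0395 0.15  ] [-0.0942  0.0061  0.0784] [np.float64(0.0029653400821342125), np.float64(0.0029653400821342962)]
elbow top [0.5816 0.0308 0.1989] [-0.143   0.0096  0.0698] [np.float64(0.0014017171293466417), np.float64(0.0014017171293464934)]
cup rim [0.5895 0.07   0.1113] [-0.0555 -0.0005  0.1086] [np.float64(0.0004991606350534805), np.float64(0.0004991606350535634)]
[[275.5266 219.8143]
 [282.0757 217.2187]
 [268.1905 211.9537]] [[290.9651 214.0383]]
```

The gripper's elbows (±78 mm, 94–143 mm behind the TCP) would meet the chute for the last ~17 mm of a finger-back push. Option: hold the free pink cup by its −y wall and use it as a pusher, which keeps the gripper clear. Measure it in the earlier wrist picture.

Run:
```python
from h import *
np.set_printoptions(precision=4,suppress=True)
w=dict(np.load('pics/w4.npz'));f=w['frame'];h=cv2.cvtColor(f,cv2.COLOR_RGB2HSV)
m=cv2.inRange(h,(155,60,170),(178,255,255));k=np.zeros_like(m);k[265:345,235:325]=m[265:345,235:325]
cs,_=cv2.findContours(k,cv2.RETR_EXTERNAL,cv2.CHAIN_APPROX_NONE);c=max(cs,key=len);e=cv2.fitEllipse(cv2.convexHull(c));print(len(c),e)
for z in(.1,.095): 
  q=plane(w,e[0],z);print(q,'diam',np.linalg.norm(plane(w,(e[0][0]+e[1][0]/2,e[0][1]),z)-plane(w,(e[0][0]-e[1][0]/2,e[0][1]),z)),np.linalg.norm(plane(w,(e[0][0]+e[1][1]/2,e[0][1]),z)-plane(w,(e[0][0]-e[1][1]/2,e[0][1]),z)))
print('brush handle',plane(w,(250,330),.012),plane(w,(308,326),.012),'head',plane(w,(345,323),.015))
S=dict(np.load('pics/scene0.npz'));D=dict(np.load('pics/side0.npz'))
print('rim tri',tri((S,(205+104/3,120+28/3)),(D,(190+53/3,125+27/3)),(w,e[0])))
p=np.array([.46,-.452]);print(go(*(plane(w,e[0],.1)[:2]+.0295*np.array([.07,-.9976]))))
```

```text
160 ((278.34637451171875, 303.64776611328125), (51.591224670410156, 60.454750061035156), 87.58035278320312)
[ 0.4571 -0.4533  0.1   ] diam 0.05336358555063774 0.0625316101259092
[ 0.4573 -0.4566  0.095 ] diam 0.05433963375761458 0.06367534635189519
brush handle [ 0.4246 -0.557   0.012 ] [ 0.5054 -0.5451  0.012 ] head [ 0.5555 -0.5347  0.015 ]
rim tri (array([ 0.4556, -0.4508,  0.1023]), [np.float64(0.0029691343327693815), np.float64(0.003516094059076064), np.float64(0.001586301631206173)])
[-0.0002  0.1665 -0.4342]
```

Pink cup: 62 mm, centre (0.457,−0.453), well clear of the brush (65 mm) and jar. Go and grip its −y wall.

Request:
play_rows(
  increments=[
    [-0.04,0,-0.003,0],
    [-0.05,0,-0.003,0],
    [-0.04,0.0208,-0.03,0],
    [0,0.0208,-0.0543,0],
    [0,0.0208,-0.0543,0],
    [0,0.0208,-0.0543,0],
    [0,0.0208,-0.0543,0],
    [0,0.0208,-0.0543,0],
    [0,0.0208,-0.0543,0],
    [0,0.0208,-0.0543,0],
  ],
  jaw=0.45,
)

```text
time: 19.3
tcp_pos: [0.4558, -0.4668, 0.1855]
ee_rot: [0.517, -0.483, -0.515, -0.483]
contact_force: [0.4, 0.6, 0.5]
grip_width: 0.0387
```

Request:
play_rows(
  increments=[
    [0,0,-0.018,0],
    [0,0,0,0],
    [0,0,0,0],
  ],
)

```text
time: 19.68
tcp_pos: [0.4581, -0.4812, 0.1837]
ee_rot: [0.517, -0.483, -0.517, -0.483]
contact_force: [-0.3, 1.0, 0.3]
grip_width: 0.0385
```

Run:
```python
from h import *
np.set_printoptions(precision=4,suppress=True)
s=observe();print(s['tcp_pos'],yaw(),s['grip_width'],go(.4592,-.4827,.065))
w=cap('wrist','w8');f=w['frame'];h=cv2.cvtColor(f,cv2.COLOR_RGB2HSV)
print(proj(w,[[.4571,-.4533,.1]]))
o=f.copy();c=proj(w,[[.4571+.031*np.cos(t),-.4533+.031*np.sin(t),.1] for t in np.linspace(0,6.28,60)]).astype(np.int32);cv2.polylines(o,[c],True,(0,255,0),1);cv2.imwrite('pics/v8.png',o[:,:,::-1])
```

```text
[ 0.4581 -0.4812  0.1837] 93.87615758039779 0.038487858130372726 [ 0.1187 -0.001  -0.0016]
[[306.2035 207.4578]]
```

View pics/v8.png

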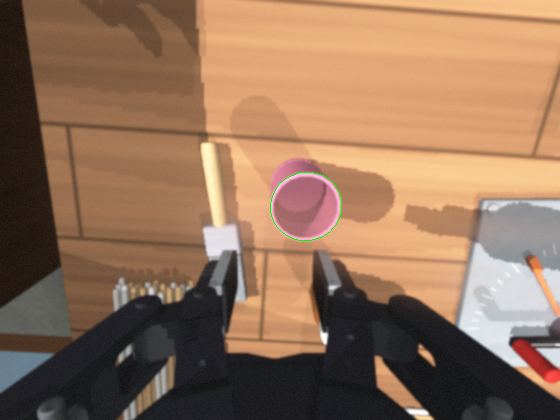

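Overlay fits the pink rim at (306,207); brush (212,190) is outside the finger's path. Descend and grip the wall.

Request:
play_rows(
  increments=[
    [0,-0.001,-0.0015,0],
    [0.04,0,0,0],
    [0.04,0,0,0],
    [0.038,0,0,0],
    [0,0,0,0],
    [0,0,0,0],
  ],
)

```text
time: 20.48
tcp_pos: [0.4593, -0.4843, 0.067]
ee_rot: [0.517, -0.483, -0.516, -0.483]
contact_force: [0.2, -0.1, -0.3]
grip_width: 0.0389
```

Request:
play_rows(
  increments=[
    [0,0,0,0],
    [0,0,0,0],
    [0,0,0,0],
    [0,0,0,0],
    [0,0,0,0],
  ],
  jaw=0,
  grip_force=50,
)

```text
time: 21.1
tcp_pos: [0.4593, -0.4851, 0.0675]
ee_rot: [0.518, -0.483, -0.515, -0.483]
contact_force: [0.5, -0.8, 5.3]
grip_width: 0.0015
```

Request:
play_rows(
  increments=[
    [-0.02,0,0,0],
    [-0.04,0,0,0],
    [-0.04,0,0,0],
    [0,0,0,0],
    [0,0,0,0],
  ],
)

```text
time: 21.72
tcp_pos: [0.4579, -0.4833, 0.1643]
ee_rot: [-0.516, 0.483, 0.517, 0.483]
contact_force: [0.3, 0.1, -2.0]
grip_width: 0.0013
```

Run:
```python
from h import *
np.set_printoptions(precision=4,suppress=True)
s=observe();print(s['tcp_pos'],yaw(),s['grip_width'],s['contact_force'],s['ft_torque'])
w=cap('wrist','w9');f=w['frame'];h=cv2.cvtColor(f,cv2.COLOR_RGB2HSV)
m=cv2.inRange(h,(155,60,60),(178,255,255));n,l,st,ce=cv2.connectedComponentsWithStats(m);i=1+st[1:,4].argmax();print(st[i],ce[i])
```

```text
[ 0.4579 -0.4833  0.1643] 93.79088063595695 0.0013456603928979675 [ 0.2783  0.1175 -2.0494] [-0.0577 -0.0157 -0.0079]
[  272   175   122   129 10581] [328.349 239.882]
```

Run:
```python
from h import *
np.set_printoptions(precision=4,suppress=True)
w=dict(np.load('pics/w9.npz'));f=w['frame'];h=cv2.cvtColor(f,cv2.COLOR_RGB2HSV)
m=cv2.inRange(h,(155,60,150),(178,255,255));n,l,st,ce=cv2.connectedComponentsWithStats(m);print([ (st[i].tolist()) for i in range(1,n) if st[i][4]>100])
T=np.linspace(0,2*np.pi,90)
def mk(th,dz=0,a=np.array([-.066,.9978,0])):
    s=np.array([.4579,-.4833,.1643]);r_=np.array([.9978,.066,0]);ro=R.from_rotvec(-th*r_) 
    c=[];
    for z in(.0327+dz,-.0673+dz):
        for t in T: c.append(s+ro.apply(a*.0295+.031*(np.cos(t)*a+np.sin(t)*r_)+np.array([0,0,z])))
    return proj(w,c)
m2=cv2.inRange(h,(155,60,60),(178,255,255));n,l,st,ce=cv2.connectedComponentsWithStats(m2);i=1+st[1:,4].argmax();mm=(l==i)
cs,_=cv2.findContours(mm.astype(np.uint8),cv2.RETR_EXTERNAL,cv2.CHAIN_APPROX_NONE);c=max(cs,key=len)[:,0]
print('mask l/t/r',c.min(0),c.max(0),'right at row',c[c[:,0].argmax()],'top',c[c[:,1].argmin()])
for th in(-.05,0,.05,.1):
    q=mk(th);r1,r2=q[:90],q[90:];print(th,'rim bbox',r1.min(0),r1.max(0),'foot bbox',r2.min(0),r2.max(0))
```

```text
[[272, 175, 122, 128, 6175]]
mask l/t/r [272 175] [393 303] right at row [393 259] top [302 175]
-0.05 rim bbox [267.6047 212.6747] [393.7246 325.3637] foot bbox [276.3064 174.8942] [353.1094 247.908 ]
0 rim bbox [270.866  211.7584] [394.9084 323.5646] foot bbox [272.1865 174.5371] [348.1288 247.1446]
0.05 rim bbox [274.1394 210.81  ] [395.6896 321.7702] foot bbox [268.0617 174.2215] [343.1278 246.4799]
0.1 rim bbox [277.3983 209.8344] [396.0877 319.973 ] foot bbox [263.9399 173.9469] [338.1095 245.9437]
```

Pink is held upright (outline matches zero tilt). Carry it behind the white cup.

Request:
play_rows(
  increments=[
    [-0.035,0,0,0],
    [0,-0.0208,0.0542,0],
    [0,-0.0208,0.0542,0],
    [0,-0.0208,0.0542,0],
    [0,-0.0208,0.0542,0],
    [0,-0.0208,0.0542,0],
    [0,-0.0208,0.0542,0],
    [0,-0.0208,0.0542,0],
    [0,-0.0208,0.054,0],
    [0,0,0,0],
  ],
)

```text
time: 23.02
tcp_pos: [0.595, -0.0364, 0.1976]
ee_rot: [-0.516, 0.482, 0.519, 0.481]
contact_force: [-0.3, -1.3, -2.3]
grip_width: 0.0015
```

Request:
play_rows(
  increments=[
    [0,0,0,0],
    [0,0,0,0],
  ],
)

```text
time: 23.28
tcp_pos: [0.595, -0.0416, 0.1992]
ee_rot: [-0.515, 0.484, 0.516, 0.483]
contact_force: [-0.8, -0.4, -1.9]
grip_width: 0.0016
```

Run:
```python
from h import *
np.set_printoptions(precision=4,suppress=True)
s=observe();print(s['tcp_pos'],yaw(),s['grip_width'],s['contact_force'],go(.5955,-.0398,.083))
w=cap('wrist','w10');S=cap('scene','s10');D=cap('side','d10');
for n,c in(('S',S),('D',D),('W',w)):
    h=cv2.cvtColor(c['frame'],cv2.COLOR_RGB2HSV);m=cv2.inRange(h,(100,120,80),(125,255,255));N,l,st,ce=cv2.connectedComponentsWithStats(m)
    print(n,'blue',[(ce[i].round(1).tolist(),st[i].tolist()) for i in range(1,N) if st[i][4]>20],'predicted',proj(c,[[.5806,.174,.012],[.588,.0665,.112]]).round(1).tolist())
    if n!='W':
        x,y=proj(c,[[.588,.0665,.062]])[0].astype(int);sub=c['frame'][y-35:y+35,x-30:x+30].min(2);m=(sub>150).astype(np.uint8);N,l,st,ce=cv2.connectedComponentsWithStats(m);i=1+st[1:,4].argmax();print(n,'white',st[i]+np.array([x-30,y-35,0,0,0]),'pred',(lambda q:(q.min(0),q.max(0)))(proj(c,[[.588+.031*np.cos(t),.0665+.031*np.sin(t),z] for t in np.linspace(0,6.28,60) for z in(.012,.112)])))
```

```text
[ 0.595  -0.0416  0.1992] 93.69898084345849 0.0016277218551478288 [-0.8348 -0.4138 -1.9075] [ 0.1162 -0.0008  0.0017]
S blue [([536.3, 28.5], [514, 0, 46, 59, 1719]), ([316.1, 261.6], [307, 257, 17, 12, 108])] predicted [[314.9, 262.8], [291.0, 214.0]]
S white [ 260  193   60   70 3219] pred (array([279.5616, 207.2474]), array([302.3572, 249.3428]))
D blue [([313.7, 271.4], [307, 266, 15, 13, 138])] predicted [[314.6, 272.4], [287.6, 234.8]]
D white [ 257  209   60   70 2444] pred (array([277.266 , 226.6368]), array([297.9818, 262.1341]))
W blue [([455.0, 180.7], [434, 161, 43, 42, 1326])] predicted [[455.0, 182.3], [397.2, 205.5]]
```

Blue seat confirmed at (455,181) in the wrist view, matching nest (0.5806,0.174). Lower behind the cup and push the first 95 mm.

Request:
play_rows(
  increments=[
    [0.045,0,0,0],
    [0.045,0,0,0],
    [0.026,0,0,0],
    [0,0,0,0],
    [0,0,0,0],
  ],
)

```text
time: 24.05
tcp_pos: [0.5964, -0.0408, 0.0853]
ee_rot: [0.516, -0.483, -0.516, -0.484]
contact_force: [0.5, 0.3, -0.8]
grip_width: 0.0014
```

Run:
```python
from h import *
np.set_printoptions(precision=4,suppress=True)
s=observe();print(s['tcp_pos'],yaw(),s['grip_width'],s['contact_force'],go(.587,.0827,.083))
w=cap('wrist','w11');f=w['frame']
g=cv2.GaussianBlur(f.min(2),(3,3),0)
c=proj(w,[[.588,.0665,.112]])[0];print('pred rim',c)
# radial search for the outer bright rim
pts=[]
for t in np.linspace(0,2*np.pi,72,endpoint=False):
    best=None
    for rr in np.arange(30,90,.5):
        x,y=c+rr*np.array([np.cos(t),np.sin(t)])
        if 0<=x<559 and 0<=y<419: 
            if g[int(y),int(x)]>200: best=(x,y)
    if best: pts.append(best)
print(len(pts))
if len(pts)>8:
    e=cv2.fitEllipseDirect(np.float32(pts));print(e,plane(w,e[0],.112))
np.save('pics/pts.npy',pts)
```

```text
[ 0.5964 -0.0408  0.0853] 93.7500171624728 0.0014318832592516999 [ 0.4811  0.3373 -0.7711] [0.0023 0.0013 0.1238]
pred rim [481.2496 263.1001]
46
((484.5865173339844, 263.54498291015625), (98.84994506835938, 123.98067474365234), 63.436119079589844) [0.5881 0.0683 0.112 ]
```

Request:
play_rows(
  increments=[
    [0,0,0.008,0],
    [0,0,0.011,0],
    [0,0,0.011,0],
    [0,0,0.011,0],
    [0,0,0.011,0],
    [0,0,0.011,0],
    [0,0,0.011,0],
    [0,0,0.008,0],
    [0,0,0.006,0],
    [0,0,0,0],
  ],
)

```text
time: 25.35
tcp_pos: [0.5896, 0.0481, 0.0838]
ee_rot: [-0.516, 0.483, 0.517, 0.483]
contact_force: [0.8, -1.1, -2.5]
grip_width: 0.002
```

```bash
cat > rim.py <<'E'
from h import *
np.set_printoptions(precision=4,suppress=True)
def rim(w,guess):
    g=cv2.GaussianBlur(w['frame'].min(2),(3,3),0);c=proj(w,[guess])[0];pts=[]
    q=proj(w,[np.array(guess)+[.031*np.cos(t),.031*np.sin(t),0] for t in np.linspace(0,2*np.pi,72,endpoint=False)])
    for p in q:
        for k in np.arange(1.25,.7,-.01):
            x,y=c+k*(p-c)
            if 0<=x<559 and 0<=y<419 and g[int(y),int(x)]>195: pts.append((x,y));break
    pts=np.array(pts)
    from scipy.optimize import least_squares
    P=np.array([plane(w,p,guess[2])[:2] for p in pts])
    r_=least_squares(lambda h:np.hypot(*(P-h).T)-.031,guess[:2],loss='soft_l1',f_scale=.001);return r_.x,np.median(abs(r_.fun)),len(P)
if __name__=='__main__':
    import sys
    s=observe();print(s['time'],s['tcp_pos'],yaw(),s['grip_width'],s['contact_force'])
    n=np.array([.5806,.174]);t=s['tcp_pos'][:2];g=np.r_[t+.0915*np.array([-.068,.9977]),.112] if len(sys.argv)<2 else np.r_[n,.112]
    w=cap('wrist',f'wt{s["time"]:.1f}');print('guess',g,'px',proj(w,[g]),'rim fit',rim(w,g))
E
python3 rim.py
python3 - <<'E'
from rim import *
w=dict(np.load('pics/w11.npz'));print(rim(w,np.array([.588,.0675,.112])))
E
```

```text
25.35 [0.5896 0.0481 0.0838] 93.81566816481697 0.001957156222884028 [ 0.8432 -1.0999 -2.4939]
guess [0.5833 0.1394 0.112 ] px [[451.3233 266.4247]] rim fit (array([0.5863, 0.1378]), np.float64(0.00022259612510949767), 27)
(array([0.5901, 0.0684]), np.float64(0.0006664844455318269), 54)
```

Rim fit says the white cup drifted ~3 mm to +x of the line; back off, shift the pusher 7 mm to +x and push on.

Request:
play_rows(
  increments=[
    [0,0,-0.006,0],
    [0,-0.007,0,0],
    [0,0,0.006,0],
    [0,0,0.006,0],
    [0,0,0.006,0],
    [0,0,0.006,0],
    [0,0,0.004,0],
    [0,0,0,0],
    [0,0,0,0],
  ],
)

```text
time: 26.52
tcp_pos: [0.5951, 0.0701, 0.0838]
ee_rot: [-0.516, 0.483, 0.517, 0.483]
contact_force: [0.6, -0.2, -1.6]
grip_width: 0.0016
```

```bash
python3 rim.py
```

```text
26.525 [0.5951 0.0701 0.0838] 93.7950416541828 0.001594484473053515 [ 0.5653 -0.2188 -1.5845]
guess [0.5889 0.1614 0.112 ] px [[451.3901 266.4284]] rim fit (array([0.5841, 0.1605]), np.float64(0.00026825041955019086), 23)
```

Request:
play_rows(
  increments=[
    [0,0,0.004,0],
    [0,0,0.004,0],
    [0,0,0.002,0],
    [0,0,0,0],
    [0,0,0,0],
  ],
)

```text
time: 27.2
tcp_pos: [0.5947, 0.0799, 0.0841]
ee_rot: [-0.516, 0.483, 0.516, 0.483]
contact_force: [-0.7, -1.1, -1.1]
grip_width: 0.0011
```

```bash
python3 rim.py
```

```text
27.2 [0.5947 0.0799 0.0841] 93.794777164831 0.0010944891736913915 [-0.6987 -1.0562 -1.1119]
guess [0.5885 0.1712 0.112 ] px [[451.1087 266.1899]] rim fit (array([0.5834, 0.1703]), np.float64(0.00018917276059506397), 23)
```

Request:
play_rows(
  increments=[
    [0,0,0.001,0],
    [0,0,0.001,0],
    [0,0,0,0],
    [0,0,0,0],
  ],
)

```text
time: 27.75
tcp_pos: [0.5947, 0.0818, 0.0842]
ee_rot: [0.516, -0.483, -0.516, -0.483]
contact_force: [0.7, -1.4, -0.0]
grip_width: 0.0014
```

```bash
python3 rim.py
```

```text
27.75 [0.5947 0.0818 0.0842] 93.79176644365232 0.0013506525367687745 [ 0.6608 -1.36   -0.0165]
guess [0.5884 0.1731 0.112 ] px [[451.0034 266.1226]] rim fit (array([0.5834, 0.1723]), np.float64(0.0001958703713277922), 23)
```

Request:
play_rows(
  increments=[
    [0,0,0.001,0],
    [0,0,0.001,0],
    [0,0,0,0],
    [0,0,0,0],
  ],
)

```text
time: 28.3
tcp_pos: [0.5944, 0.0839, 0.0842]
ee_rot: [-0.516, 0.483, 0.516, 0.483]
contact_force: [-0.0, -1.6, -1.1]
grip_width: 0.0016
```

```bash
python3 rim.py
```

```text
28.3 [0.5944 0.0839 0.0842] 93.79624942508332 0.0015675701922015046 [-0.0297 -1.5575 -1.0563]
guess [0.5882 0.1752 0.112 ] px [[451.0736 266.1626]] rim fit (array([0.5832, 0.1742]), np.float64(0.00018987745362101897), 24)
```

Request:
play_rows(
  increments=[
    [0,0,0.001,0],
    [0,0,0.001,0],
    [0,0,0,0],
    [0,0,0,0],
  ],
)

```text
time: 28.85
tcp_pos: [0.5945, 0.0854, 0.0845]
ee_rot: [0.517, -0.483, -0.516, -0.483]
contact_force: [-0.8, -4.7, 1.6]
grip_width: 0.0014
```

```bash
python3 rim.py
```

```text
28.85 [0.5945 0.0854 0.0845] 93.79046822581296 0.001437241428621721 [-0.8139 -4.7459  1.6306]
guess [0.5883 0.1767 0.112 ] px [[450.7483 266.0183]] rim fit (array([0.5833, 0.176 ]), np.float64(0.0002142125981287185), 25)
```

Run:
```python
from rim import *
for n in('w1','w8','w10','w11','w3'):
    w=dict(np.load(f'pics/{n}.npz'));h=cv2.cvtColor(w['frame'],cv2.COLOR_RGB2HSV);m=cv2.inRange(h,(100,110,70),(125,255,255))
    cs,_=cv2.findContours(m,cv2.RETR_EXTERNAL,cv2.CHAIN_APPROX_NONE)
    for c in cs:
        if cv2.contourArea(c)>400: e=cv2.fitEllipse(cv2.convexHull(c));print(n,e,plane(w,e[0],.0122))
for n in('scene0','side0','s10','d10'):
    w=dict(np.load(f'pics/{n}.npz'));h=cv2.cvtColor(w['frame'],cv2.COLOR_RGB2HSV);m=cv2.inRange(h,(17,90,70),(30,255,255));x,y=proj(w,[[.58,.19,.03]])[0].astype(int)
    k=np.zeros_like(m);k[y-20:y+20,x-22:x+25]=m[y-20:y+20,x-22:x+25];N,l,st,ce=cv2.connectedComponentsWithStats(k)
    n0=np.array([.5806,.174]);X=np.array([.9976,.07]);Y=np.array([-.07,.9976]);pp=[np.r_[n0+.024*Y+s*.028*X,.03] for s in(1,-1)]
    print(n,[(ce[i].round(1),st[i].tolist()) for i in range(1,N) if st[i][4]>4],'pred pins mid',proj(w,pp).round(1).tolist())
```

```text
w1 ((531.09423828125, 211.5330352783203), (34.95597457885742, 45.19173049926758), 59.39346694946289) [0.5792 0.1743 0.0122]
w10 ((455.0896911621094, 181.39187622070312), (39.106204986572266, 46.239784240722656), 52.022891998291016) [0.5794 0.1738 0.0122]
w11 ((539.3196411132812, 200.52365112304688), (45.75234603881836, 72.164794921875), 88.40885925292969) [0.574  0.1777 0.0122]
scene0 [(array([328.8, 258.1]), [328, 254, 3, 10, 22]), (array([312.7, 267. ]), [312, 263, 3, 10, 23])] pred pins mid [[312.9, 267.1], [329.0, 258.5]]
side0 [(array([326.2, 266.9]), [325, 265, 3, 6, 10]), (array([314.7, 279.4]), [314, 277, 3, 6, 14])] pred pins mid [[315.7, 279.7], [326.8, 267.5]]
s10 [(array([328.9, 258.2]), [328, 254, 3, 10, 23]), (array([312.4, 267.1]), [311, 262, 4, 11, 34])] pred pins mid [[312.9, 267.1], [329.0, 258.5]]
d10 [(array([326.2, 266.9]), [325, 265, 3, 6, 10]), (array([314.5, 280. ]), [314, 277, 2, 7, 14])] pred pins mid [[315.7, 279.7], [326.8, 267.5]]
```

Force rose to 4.7 N and geometry allows no more travel: the cup is on the pins. Back off and check.

Request:
play_rows(
  increments=[
    [0,0,-0.003,0],
    [0,0,-0.008,0],
    [0,0,-0.02,0],
    [0,0,0,0],
    [0,0,0,0],
  ],
)

```text
time: 29.52
tcp_pos: [0.5964, 0.0546, 0.0841]
ee_rot: [-0.516, 0.483, 0.516, 0.484]
contact_force: [-0.2, 0.3, -0.6]
grip_width: 0.0013
```

```bash
python3 rim.py n
python3 - <<'E'
from rim import *
n0=np.array([.5800,.174])
T=np.linspace(0,2*np.pi,60)
for nm in('scene','side'):
    c=cap(nm,nm+'12')
    for q in (n0,n0+[.003,-.0033]):
        print(nm,'pred rim bbox',(lambda q:np.r_[q.min(0),q.max(0)])(proj(c,[[q[0]+.031*np.cos(t),q[1]+.031*np.sin(t),.112] for t in T])),'foot',(lambda q:np.r_[q.min(0),q.max(0)])(proj(c,[[q[0]+.031*np.cos(t),q[1]+.031*np.sin(t),.012] for t in T])))
    x,y=proj(c,[[*n0,.03]])[0].astype(int)
    for yy in range(y-14,y+18,4): print(yy,c['frame'][yy,x-22:x+22].min(1).tolist())
    print('x0',x-22)
E
```

```text
29.525 [0.5964 0.0546 0.0841] 93.73983970360388 0.001289107067879201 [-0.1658  0.3234 -0.6066]
guess [0.5806 0.174  0.112 ] px [[510.0246 252.2298]] rim fit (array([0.5828, 0.1716]), np.float64(0.00015241606069142655), 28)
scene pred rim bbox [304.7002 226.6674 328.6384 241.9111] foot [303.648  255.0831 326.5975 270.7004]
scene pred rim bbox [303.0229 226.3969 326.9409 241.6205] foot [302.0402 254.8063 324.9711 270.404 ]
243 [123, 122, 119, 117, 112, 110, 103, 98, 99, 120, 146, 161, 172, 183, 192, 199, 204, 209, 212, 214, 216, 217, 217, 217, 215, 213, 211, 207, 202, 197, 192, 184, 175, 169, 174, 186, 191, 192, 195, 199, 185, 129, 76, 64]
247 [122, 123, 119, 117, 113, 106, 101, 97, 105, 125, 144, 160, 174, 185, 194, 201, 207, 210, 213, 215, 216, 217, 217, 216, 214, 212, 209, 205, 198, 196, 190, 183, 174, 172, 178, 186, 189, 191, 196, 202, 181, 118, 70, 64]
251 [129, 125, 122, 117, 118, 124, 129, 130, 132, 133, 142, 159, 177, 188, 196, 203, 207, 211, 213, 215, 216, 217, 216, 216, 215, 211, 207, 203, 198, 194, 187, 178, 172, 178, 189, 193, 195, 205, 216, 207, 162, 98, 65, 65]
255 [134, 
[... 2380 characters left out ...]
 196, 196, 194, 188, 180]
275 [170, 150, 132, 127, 126, 125, 125, 125, 125, 125, 126, 129, 127, 123, 135, 152, 161, 165, 167, 168, 165, 160, 156, 158, 162, 161, 155, 139, 120, 120, 130, 135, 136, 137, 137, 136, 137, 136, 142, 163, 185, 192, 188, 176]
279 [190, 189, 183, 178, 165, 143, 128, 125, 125, 125, 125, 125, 127, 132, 142, 152, 159, 161, 159, 147, 115, 82, 74, 89, 122, 145, 149, 144, 139, 136, 136, 136, 136, 136, 136, 137, 137, 137, 143, 153, 165, 176, 175, 164]
283 [134, 152, 167, 173, 179, 184, 185, 176, 157, 136, 125, 124, 124, 124, 125, 125, 126, 126, 124, 121, 101, 84, 87, 108, 131, 136, 137, 137, 137, 137, 136, 136, 136, 135, 136, 136, 136, 135, 134, 132, 122, 101, 79, 63]
x0 293
```

Request:
play_rows(
  increments=[
    [-0.04,0,0,0],
    [-0.04,0,0,0],
    [-0.03,0,0,0],
    [0,0,0,0],
    [0,0,0,0],
  ],
)

```text
time: 30.3
tcp_pos: [0.5956, 0.0551, 0.1925]
ee_rot: [-0.516, 0.484, 0.517, 0.483]
contact_force: [-0.1, 0.2, -2.4]
grip_width: 0.0015
```

```bash
python3 rim.py n
python3 - <<'E'
from rim import *
import glob
fn=sorted(glob.glob('pics/wt*.npz'),key=lambda s:float(s[7:-4]))[-1]
w=dict(np.load(fn));f=w['frame'];h=cv2.cvtColor(f,cv2.COLOR_RGB2HSV)
m=cv2.inRange(h,(15,80,60),(32,255,255));n0=np.array([.58,.174]);Y=np.array([-.07,.9976]);X=np.array([.9976,.07])
for s in(1,-1):
    q=proj(w,[np.r_[n0+.024*Y+s*.028*X,z] for z in(.012,.042)]);print('pin pred foot/top',q.round(1).tolist())
N,l,st,ce=cv2.connectedComponentsWithStats(m);x,y=proj(w,[[*n0,.03]])[0]
print([(ce[i].round(1).tolist(),st[i].tolist()) for i in range(1,N) if st[i][4]>10 and abs(ce[i]-[x,y]).max()<120])
x,y=int(min(x,470)),int(y)
cv2.imwrite('pics/v9.png',cv2.resize(f[y-90:y+90,x-90:x+90],(720,720)).astype(np.uint8)[:600,:,::-1])
S=dict(np.load('pics/w10.npz'))
E
```

```text
30.3 [0.5956 0.0551 0.1925] 93.807230293645 0.0014846615046575215 [-0.1082  0.2032 -2.4019]
guess [0.5806 0.174  0.112 ] px [[414.5475 199.8205]] rim fit (array([0.5826, 0.1711]), np.float64(0.00036165458595494027), 22)
pin pred foot/top [[394.7, 200.7], [405.1, 207.7]]
pin pred foot/top [[400.1, 153.2], [411.4, 156.3]]
[([406.3, 154.9], [396, 150, 21, 12, 172])]
```

The relative check is telling: −x pin seen exactly where predicted (406,155), but the cup is at about (+2.5,−3.0) mm from the seat — on the +x pin only. Push again from the +x/−y side.

Request:
play_rows(
  increments=[
    [0,-0.0257,0.0153,0],
    [0,0,0,0],
    [0.04,0,0,0],
    [0.04,0,0,0],
    [0.028,0,0,0],
    [0,0,0,0],
    [0,0,0,0],
  ],
)

```text
time: 31.22
tcp_pos: [0.6205, 0.0718, 0.0859]
ee_rot: [-0.516, 0.483, 0.517, 0.483]
contact_force: [0.4, -0.7, -2.6]
grip_width: 0.0015
```

```bash
python3 rim.py n; python3 -c "
from h import *
print(go(.6110,.0895,.084))"
```

```text
31.225 [0.6205 0.0718 0.0859] 93.7804398234263 0.0014855262301245791 [ 0.4391 -0.6586 -2.5785]
guess [0.5806 0.174  0.112 ] px [[486.8853 203.8138]] rim fit (array([0.5824, 0.1718]), np.float64(0.00034827332181741263), 39)
[0.0025 0.0088 0.0182]
```

Request:
play_rows(
  increments=[
    [0,0.0022,0.0045,0],
    [0,0.0022,0.0045,0],
    [0,0.0014,0.003,0],
    [0,0.001,0.002,0],
    [0,0,0,0],
    [0,0,0,0],
  ],
)

```text
time: 32.02
tcp_pos: [0.6134, 0.0853, 0.0862]
ee_rot: [0.516, -0.483, -0.516, -0.483]
contact_force: [0.5, -0.2, -2.0]
grip_width: 0.001
```

```bash
python3 rim.py n
```

```text
32.025 [0.6134 0.0853 0.0862] 93.79481339486064 0.0010294876954997183 [ 0.5075 -0.1955 -1.9898]
guess [0.5806 0.174  0.112 ] px [[456.0627 215.7488]] rim fit (array([0.5825, 0.1718]), np.float64(0.0002662783229362316), 33)
```

Request:
play_rows(
  increments=[
    [0,0.0005,0.001,0],
    [0,0.0005,0.001,0],
    [0,0,0,0],
    [0,0,0,0],
  ],
)

```text
time: 32.58
tcp_pos: [0.6122, 0.0873, 0.0862]
ee_rot: [0.516, -0.483, -0.516, -0.483]
contact_force: [-0.2, -0.6, -3.0]
grip_width: 0.0013
```

```bash
python3 rim.py n
```

```text
32.575 [0.6122 0.0873 0.0862] 93.79710209506766 0.00130565166311108 [-0.1518 -0.5516 -2.9943]
guess [0.5806 0.174  0.112 ] px [[451.5579 217.7139]] rim fit (array([0.5826, 0.1716]), np.float64(0.00020384385285755757), 29)
```

Request:
play_rows(
  increments=[
    [0,0.0005,0.001,0],
    [0,0.0005,0.001,0],
    [0,0,0,0],
    [0,0,0,0],
  ],
)

```text
time: 33.12
tcp_pos: [0.6121, 0.0874, 0.0865]
ee_rot: [0.517, -0.484, -0.515, -0.483]
contact_force: [3.0, -6.8, -2.4]
grip_width: 0.0015
```

```bash
python3 rim.py n
```

```text
33.125 [0.6121 0.0874 0.0865] 93.7260970343426 0.001482888451491061 [ 3.0358 -6.7542 -2.4358]
guess [0.5806 0.174  0.112 ] px [[451.1594 217.9656]] rim fit (array([0.5826, 0.1715]), np.float64(0.00017170456782560073), 29)
```

Request:
play_rows(
  increments=[
    [0,0.0005,0.001,0],
    [0,0.0003,0.0007,0],
    [0,0,0,0],
    [0,0,0,0],
  ],
)

```text
time: 33.67
tcp_pos: [0.6118, 0.087, 0.0867]
ee_rot: [0.518, -0.484, -0.514, -0.483]
contact_force: [5.1, -13.2, -2.6]
grip_width: 0.0017
```

```bash
python3 rim.py n
```

```text
33.675 [0.6118 0.087  0.0867] 93.67717581461125 0.0017317564552408477 [  5.0519 -13.1858  -2.6303]
guess [0.5806 0.174  0.112 ] px [[451.5284 218.3544]] rim fit (array([0.5827, 0.1716]), np.float64(0.0001915689669020268), 29)
```

Force 13 N without motion, at the same gripper y (−89 mm) as before: the gripper's knuckle is probably on the chute. Back off and come in at 45° from +x/−y, where the gripper clears the chute and the push runs along the pin tangent.

Request:
play_rows(
  increments=[
    [0,0,-0.008,0],
    [0,0,-0.015,0],
    [-0.012,0,0,0],
    [0,0,0,0],
    [0,0,0,0],
  ],
)

```text
time: 34.35
tcp_pos: [0.6119, 0.0683, 0.0987]
ee_rot: [0.517, -0.483, -0.516, -0.483]
contact_force: [0.0, 0.5, -2.2]
grip_width: 0.0017
```

```bash
python3 rim.py n
python3 - <<'E'
from rim import *
print(go(.6391,.0945,.098));w=dict(np.load('pics/w3.npz'))
s=observe();f=dict(np.load(sorted(__import__('glob').glob('pics/wt*.npz'),key=lambda s:float(s[7:-4]))[-1]));h=cv2.cvtColor(f['frame'],cv2.COLOR_RGB2HSV);m=cv2.inRange(h,(155,60,60),(178,255,255));cs,_=cv2.findContours(m,cv2.RETR_EXTERNAL,cv2.CHAIN_APPROX_NONE);c=max(cs,key=len)[:,0];print('pink mask',c.min(0),c.max(0))
for th in(-.1,-.05,0,.05):
    a=np.array([-.066,.9978,0]);r_=np.array([.9978,.066,0]);ro=R.from_rotvec(-th*r_);T=np.linspace(0,6.28,90)
    q=[proj(f,[s['tcp_pos']+ro.apply(a*.0295+.031*(np.cos(t)*a+np.sin(t)*r_)+np.array([0,0,z])) for t in T]) for z in(.0327,-.0673)]
    print(th,[np.r_[x.min(0),x.max(0)].round(0) for x in q])
E
```

```text
34.35 [0.6119 0.0683 0.0987] 93.8153402627026 0.0016669592929636568 [ 0.0403  0.4632 -2.2477]
guess [0.5806 0.174  0.112 ] px [[473.2636 213.4063]] rim fit (array([0.5825, 0.1718]), np.float64(0.0002445233785432054), 36)
[ 0.0003 -0.0292  0.0243]
pink mask [272 177] [395 304]
-0.1 [array([264., 213., 392., 326.]), array([281., 175., 358., 248.])]
-0.05 [array([268., 212., 393., 325.]), array([276., 174., 353., 247.])]
0 [array([271., 211., 395., 323.]), array([272., 174., 348., 247.])]
0.05 [array([274., 210., 395., 321.]), array([268., 174., 343., 246.])]
```

Request:
play_rows(
  increments=[
    [0,-0.0292,0,0],
    [0,0,0.012,0],
    [0,0,0.0123,0],
    [0,0,0,0],
    [0,0,0,0],
  ],
)

```text
time: 35.02
tcp_pos: [0.6387, 0.0943, 0.0981]
ee_rot: [-0.516, 0.483, 0.516, 0.483]
contact_force: [0.5, -0.5, -3.0]
grip_width: 0.0016
```

```bash
python3 rim.py n;  python3 -c "
from h import *
print(go(.6290,.1038,.098))"
```

```text
35.025 [0.6387 0.0943 0.0981] 93.82994148648542 0.0015823868240319003 [ 0.4644 -0.5067 -2.9576]
guess [0.5806 0.174  0.112 ] px [[437.1745 160.3802]] rim fit (array([0.582 , 0.1715]), np.float64(0.00020645966852258016), 34)
[0.0002 0.0092 0.0104]
```

Push diagonally in small steps, watching force and rim.

Request:
play_rows(
  increments=[
    [0,0.0035,0.0035,0],
    [0,0.002,0.002,0],
    [0,0.001,0.001,0],
    [0,0,0,0],
    [0,0,0,0],
  ],
)

```text
time: 35.7
tcp_pos: [0.6324, 0.1001, 0.0982]
ee_rot: [0.516, -0.483, -0.516, -0.483]
contact_force: [0.5, -0.7, -1.8]
grip_width: 0.0016
```

```bash
python3 rim.py n
```

```text
35.7 [0.6324 0.1001 0.0982] 93.79129778110584 0.0015860097791439735 [ 0.4608 -0.7274 -1.753 ]
guess [0.5806 0.174  0.112 ] px [[423.1915 171.884 ]] rim fit (array([0.5823, 0.1717]), np.float64(0.00022921729069856275), 31)
```

Request:
play_rows(
  increments=[
    [0,0.0008,0.0008,0],
    [0,0.0008,0.0008,0],
    [0,0,0,0],
    [0,0,0,0],
  ],
)

```text
time: 36.25
tcp_pos: [0.6309, 0.1015, 0.0985]
ee_rot: [0.517, -0.483, -0.516, -0.483]
contact_force: [0.8, -1.2, -1.4]
grip_width: 0.0014
```

```bash
python3 rim.py n
```

```text
36.25 [0.6309 0.1015 0.0985] 93.79050737198004 0.0013532397154327708 [ 0.7558 -1.2207 -1.371 ]
guess [0.5806 0.174  0.112 ] px [[419.7824 174.4377]] rim fit (array([0.5821, 0.172 ]), np.float64(0.00022391616866118333), 31)
```

Request:
play_rows(
  increments=[
    [0,0.0007,0.0007,0],
    [0,0.0007,0.0007,0],
    [0,0,0,0],
    [0,0,0,0],
  ],
)

```text
time: 36.8
tcp_pos: [0.6292, 0.1029, 0.0983]
ee_rot: [0.516, -0.483, -0.516, -0.483]
contact_force: [2.2, -1.5, -0.7]
grip_width: 0.0016
```

```bash
python3 rim.py n
```

```text
36.8 [0.6292 0.1029 0.0983] 93.79180679972723 0.001628213220458304 [ 2.2128 -1.5019 -0.6619]
guess [0.5806 0.174  0.112 ] px [[416.5764 177.4926]] rim fit (array([0.5807, 0.1737]), np.float64(0.00020654097844092882), 32)
```

Request:
play_rows(
  increments=[
    [0,0.0007,0.0007,0],
    [0,0.0007,0.0007,0],
    [0,0,0,0],
    [0,0,0,0],
  ],
)

```text
time: 37.35
tcp_pos: [0.6284, 0.1038, 0.0989]
ee_rot: [0.517, -0.483, -0.516, -0.484]
contact_force: [4.0, -3.9, 1.8]
grip_width: 0.0017
```

```bash
python3 rim.py n
```

```text
37.35 [0.6284 0.1038 0.0989] 93.78041591073814 0.001683510187063177 [ 3.9959 -3.8701  1.7989]
guess [0.5806 0.174  0.112 ] px [[413.9422 178.7784]] rim fit (array([0.5801, 0.1746]), np.float64(0.00025244651232109346), 34)
```

The cup slid to (0.5801,0.1746), the seat estimate, and force rises. Back off and recheck.

Request:
play_rows(
  increments=[
    [0,-0.002,-0.002,0],
    [0,-0.004,-0.004,0],
    [0,-0.006,-0.006,0],
    [0,0,0,0],
    [0,0,0,0],
  ],
)

```text
time: 38.02
tcp_pos: [0.6402, 0.0931, 0.0979]
ee_rot: [-0.516, 0.483, 0.517, 0.483]
contact_force: [0.2, -0.0, -2.2]
grip_width: 0.0014
```

```bash
python3 rim.py n
```

```text
38.025 [0.6402 0.0931 0.0979] 93.78709581885421 0.0013909907951433656 [ 0.2223 -0.0483 -2.2459]
guess [0.5806 0.174  0.112 ] px [[440.112  157.6297]] rim fit (array([0.5809, 0.1725]), np.float64(0.00025613410798015074), 35)
```

Request:
play_rows(
  increments=[
    [0,0.005,0.005,0],
    [0,0.0035,0.0035,0],
    [0.011,0,0,0],
    [0,0.001,0.001,0],
    [0,0.001,0.001,0],
    [0,0.001,0.001,0],
    [0,0.001,0.001,0],
    [0,0,0,0],
    [0,0,0,0],
  ],
)

```text
time: 39.2
tcp_pos: [0.6283, 0.1041, 0.0883]
ee_rot: [0.517, -0.483, -0.515, -0.484]
contact_force: [4.0, -4.7, 1.4]
grip_width: 0.0016
```

```bash
python3 rim.py n
```

```text
39.2 [0.6283 0.1041 0.0883] 93.77525912658264 0.0016362150362054522 [ 3.9789 -4.7196  1.3521]
guess [0.5806 0.174  0.112 ] px [[422.9795 183.2894]] rim fit (array([0.5801, 0.1755]), np.float64(0.00030708265430246656), 37)
```

Request:
play_rows(
  increments=[
    [0,-0.002,-0.002,0],
    [0,-0.005,-0.005,0],
    [0,-0.0055,-0.0055,0],
    [0,0,0,0],
    [0,0,0,0],
  ],
)

```text
time: 39.88
tcp_pos: [0.6402, 0.0931, 0.0869]
ee_rot: [-0.516, 0.483, 0.517, 0.483]
contact_force: [-0.7, -0.5, -1.7]
grip_width: 0.0015
```

```bash
python3 rim.py n
```

```text
39.875 [0.6402 0.0931 0.0869] 93.78870290045872 0.0015160634515091853 [-0.733  -0.4885 -1.6664]
guess [0.5806 0.174  0.112 ] px [[452.1635 160.4361]] rim fit (array([0.581 , 0.1725]), np.float64(0.00024036629305006045), 36)
```

The cup returns to the same place (0.581,0.1725) after pressing: seated on both pins. Now carry the pink cup back to where it stood.

Request:
play_rows(
  increments=[
    [0,0,-0.025,0],
    [-0.03,0,-0.025,0],
    [-0.05,0,0,0],
    [-0.035,0,0,0],
    [0,0.0218,-0.0514,0],
    [0,0.0218,-0.0514,0],
    [0,0.0218,-0.0514,0],
    [0,0.0218,-0.0514,0],
    [0,0.0218,-0.0514,0],
    [0,0.0218,-0.0514,0],
  ],
)

```text
time: 41.18
tcp_pos: [0.5328, -0.2745, 0.2024]
ee_rot: [0.516, -0.483, -0.516, -0.483]
contact_force: [1.3, -0.1, -2.3]
grip_width: 0.0018
```

Request:
play_rows(
  increments=[
    [0,0.0218,-0.0514,0],
    [0,0.0218,-0.0514,0],
    [0,0.0218,-0.0514,0],
    [0,0.0218,-0.0514,0],
    [0,0,0,0],
    [0,0,0,0],
  ],
)

```text
time: 41.92
tcp_pos: [0.4602, -0.4837, 0.2019]
ee_rot: [-0.516, 0.483, 0.516, 0.484]
contact_force: [-0.5, 1.1, -1.5]
grip_width: 0.0016
```

```bash
python3 -c "
from h import *
s=observe();print(s['time'],s['tcp_pos'],s['contact_force'],s['grip_width'],go(.4590,-.4838,.0675))"
```

```text
41.925 [ 0.46017317 -0.48370365  0.2019089 ] [-0.54020207  1.08268896 -1.51556551] 0.001604474138856816 [ 0.1344  0.0012 -0.0002]
```

Request:
play_rows(
  increments=[
    [0.05,0,0,0],
    [0.05,0,0,0],
    [0.025,0,0,0],
    [0.006,0,0,0],
    [0.003,0,0,0],
    [0,0,0,0],
  ],
)

```text
time: 42.68
tcp_pos: [0.4612, -0.4848, 0.0702]
ee_rot: [0.517, -0.483, -0.515, -0.483]
contact_force: [0.4, -0.2, -1.2]
grip_width: 0.0016
```

Request:
play_rows(
  increments=[
    [0,0,0,0],
    [0,0,0,0],
    [0,0,0,0],
  ],
  jaw=0.4,
)

```text
time: 43.05
tcp_pos: [0.4604, -0.4845, 0.0689]
ee_rot: [0.517, -0.483, -0.516, -0.483]
contact_force: [0.5, 0.3, -0.4]
grip_width: 0.0341
```

Request:
play_rows(
  increments=[
    [-0.03,0,0,0],
    [-0.055,0,0,0],
    [-0.055,0,0,0],
    [0,0,0,0],
  ],
)

```text
time: 43.55
tcp_pos: [0.4624, -0.487, 0.2163]
ee_rot: [0.521, -0.484, -0.512, -0.482]
contact_force: [-0.0, -0.4, -0.2]
grip_width: 0.0343
```

```bash
python3 -c "
from rim import *
s=observe();print(s['time'],s['tcp_pos'],s['contact_force'],s['grip_width'],go(.6300,-.1680,.208))
w=cap('wrist','w20');h=cv2.cvtColor(w['frame'],cv2.COLOR_RGB2HSV);m=cv2.inRange(h,(155,60,60),(178,255,255));x=cv2.boundingRect(m);print('pink bbox',x,'pred',proj(w,[[.457,-.4533,.1],[.457,-.4533,0]]))
"
```

```text
43.55 [ 0.4624 -0.487   0.2163] [-0.0471 -0.3592 -0.1913] 0.034341674633770934 [ 0.0064 -0.1883  0.3073]
pink bbox (276, 154, 269, 193) pred [[310.6984 193.2802]
 [302.6773 174.346 ]]
```

Pink set back down. Go to the knob (jaws already radial at the closed position).

Request:
play_rows(
  increments=[
    [0,-0.0269,0.0439,0],
    [0,-0.0269,0.0439,0],
    [0,-0.0269,0.0439,0],
    [0,-0.0269,0.0439,0],
    [0,-0.0269,0.0439,0],
    [0,-0.0269,0.0439,0],
    [0,-0.0269,0.0439,0],
    [0,0,0,0],
    [0,0,0,0],
  ],
  jaw=0.55,
)

```text
time: 44.72
tcp_pos: [0.6269, -0.165, 0.2064]
ee_rot: [-0.515, 0.484, 0.517, 0.483]
contact_force: [-0.1, -0.9, -0.4]
grip_width: 0.0468
```

Run:
```python
from h import *
np.set_printoptions(precision=4,suppress=True)
s=observe();print(s['time'],s['tcp_pos'],yaw(),s['grip_width'],go(.6305,-.1680,.060))
w=cap('wrist','w21');h=cv2.cvtColor(w['frame'],cv2.COLOR_RGB2HSV)
m=cv2.inRange(h,(0,170,110),(5,255,255))|cv2.inRange(h,(175,170,110),(180,255,255));N,l,st,ce=cv2.connectedComponentsWithStats(m)
print([(ce[i].round(1).tolist(),st[i].tolist()) for i in range(1,N) if st[i][4]>60],'pred knob top/bottom',proj(w,[[.6305,-.168,.093],[.6305,-.168,.043]]))
```

```text
44.725 [ 0.6269 -0.165   0.2064] 93.81258980547847 0.04680328724763737 [ 0.1464 -0.0038 -0.0034]
[] pred knob top/bottom [[270.7344 201.578 ]
 [271.2577 190.0357]]
```

Run:
```python
from h import *
np.set_printoptions(precision=4,suppress=True)
w=dict(np.load('pics/w21.npz'));f=w['frame'].astype(int);m=((f[...,0]>100)&(f[...,0]>2.2*f[...,1])&(f[...,0]>2.2*f[...,2])).astype(np.uint8)
N,l,st,ce=cv2.connectedComponentsWithStats(m);print([(ce[i].round(1).tolist(),st[i].tolist()) for i in range(1,N) if st[i][4]>60])
print(f[200,265:278].tolist()[:4])
# closest (lowest) part of knob is its top disc
i=1+st[1:,4].argmax();x,y,ww,hh=st[i][:4];print('top',plane(w,(x+ww/2,y+hh-ww/2),.093))
```

```text
[([267.8, 196.7], [262, 192, 14, 11, 95])]
[[219, 98, 96], [218, 99, 96], [216, 97, 95], [215, 97, 97]]
top [ 0.6251 -0.17    0.093 ]
```

Request:
play_rows(
  increments=[
    [0,-0.003,-0.003,0],
    [0.05,0,0,0],
    [0.05,0,0,0],
    [0.046,0,0,0],
    [0,0,0,0],
    [0,0,0,0],
  ],
)

```text
time: 45.52
tcp_pos: [0.6321, -0.169, 0.0643]
ee_rot: [0.517, -0.483, -0.515, -0.484]
contact_force: [0.6, 0.3, 0.8]
grip_width: 0.0469
```

```bash
python3 -c "
from h import *
s=observe();print(s['time'],s['tcp_pos'],yaw(),s['contact_force'],go(.6305,-.1680,.060))"
```

```text
45.525 [ 0.63206063 -0.16898787  0.0642875 ] 93.74067905426688 [0.58879301 0.34136066 0.77279008] [0.0043 0.0015 0.0011]
```

Close on the knob, then turn along the arc with the tool following.

Request:
play_rows(
  increments=[
    [0.002,0.001,0.001,0],
    [0,0,0,0],
    [0,0,0,0],
    [0,0,0,0],
  ],
  jaw=0,
  grip_force=30,
)

```text
time: 46.02
tcp_pos: [0.6318, -0.1698, 0.0635]
ee_rot: [0.519, -0.483, -0.514, -0.483]
contact_force: [0.2, -6.5, 1.8]
grip_width: 0.0171
```

Request:
play_rows(
  increments=[
    [0,0.0114,0.0008,0.1345],
    [0,0.0114,0.0008,0.1345],
    [0,0.0114,0.0008,0.1345],
    [0,0.0114,0.0008,0.1345],
    [0,0.0114,0.0008,0.1345],
    [0,0.0114,0.0008,0.1345],
    [0,0.0114,0.0008,0.1345],
    [0,0,0,0],
    [0,0,0,0],
  ],
)

```text
time: 47.15
tcp_pos: [0.5587, -0.1391, 0.0633]
ee_rot: [-0.243, 0.666, 0.239, 0.664]
contact_force: [-7.8, -6.3, 7.2]
grip_width: 0.0168
```

```bash
python3 -c "
from h import *
s=observe();print(s['time'],s['tcp_pos'],yaw(),s['contact_force'],s['ft_torque'],s['grip_width'],go(.5586,-.1387))
d=s['tcp_pos'][:2]-[.6237,-.084];print(np.linalg.norm(d),np.degrees(np.arctan2(-d[0],-d[1])))"
```

```text
47.15 [ 0.55873219 -0.13913344  0.06333964] 39.85220565859524 [-7.79733086 -6.30829069  7.17062994] [-1.1518463   1.41380156 -0.1269607 ] 0.01680110873942785 [-0.      0.0004  0.0002]
0.08520864048606082 49.68116124463096
```

Knob at 49.7° vs pointer 50°. Release, rise and look.

Request:
play_rows(
  increments=[
    [0,0,0,0],
    [0,0,0,0],
    [0,0,0,0],
  ],
  jaw=0.55,
)

```text
time: 47.52
tcp_pos: [0.5593, -0.1362, 0.0604]
ee_rot: [-0.241, 0.665, 0.241, 0.665]
contact_force: [-0.6, 0.3, -0.8]
grip_width: 0.0469
```

Request:
play_rows(
  increments=[
    [-0.04,0,0,0],
    [-0.055,0,0,0],
    [-0.055,0,0,0],
    [0,0,0,0],
    [0,0,0,0],
  ],
)

```text
time: 48.15
tcp_pos: [0.559, -0.1361, 0.2099]
ee_rot: [-0.241, 0.665, 0.241, 0.665]
contact_force: [-0.2, -0.4, -0.5]
grip_width: 0.0472
```

Run:
```python
from h import *
s=observe();print(s['time'],s['tcp_pos'],yaw(),s['contact_force'],go(.480,-.0243))
w=cap('wrist','w22');S=cap('scene','s22');D=cap('side','d22')
a=cv2.resize(w['frame'][60:270,130:410],(800,600),interpolation=cv2.INTER_CUBIC)[:,:,::-1]
print(proj(w,[[.5586,-.1387,.093],[.534,-.1593,.018],[.6237,-.084,.055]]))
x=cv2.resize(S['frame'][190:290,280:380],(200,200),interpolation=cv2.INTER_CUBIC)[:,:,::-1];a[:200,600:]=x
cv2.imwrite('pics/v22.png',a)
```

```text
48.15 [ 0.55896255 -0.13610288  0.20985173] 39.86584361371663 [-0.2069086  -0.43864938 -0.48990184] [0.     0.1364 0.0111]
[[272.8799309  199.00945313]
 [246.78549297 183.34224165]
 [350.75389817 190.01849103]]
```

View pics/v22.png

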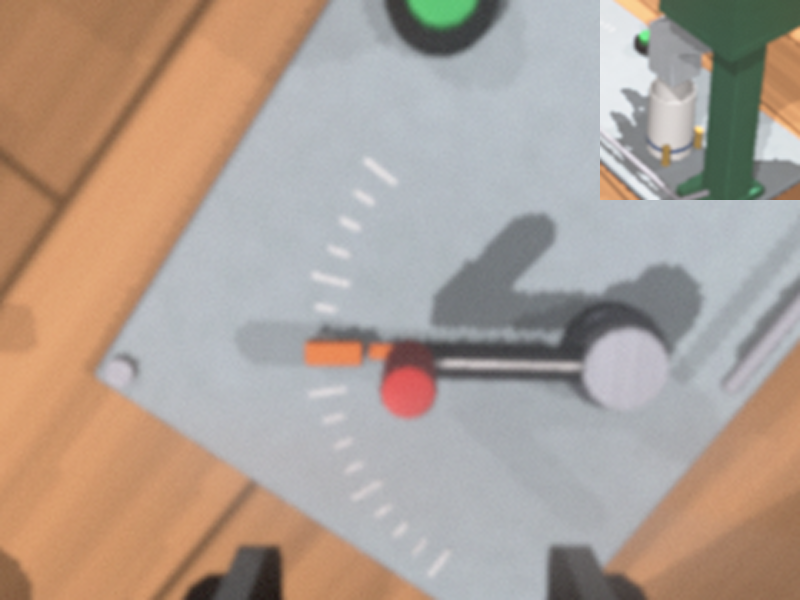

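Lever's white line (440,363)–(580,366) overlies the orange pointer (tab at (334,353)); inset: white cup upright behind the two pins, under the chute. Check the angle in numbers.

Run:
```python
from h import *
np.set_printoptions(precision=4,suppress=True)
w=dict(np.load('pics/w22.npz'));f=lambda x,y,z:plane(w,(130+x/2.857,60+y/2.857),z)[:2]
an=lambda v:np.degrees(np.arctan2(-v[0],-v[1]))
k=f(408,391,.093);t=f(334,353,.018);print('knob',k,'tab',t,'line',an(f(440,363,.043)-f(580,366,.043)),'tabdir',an(f(307,353.5,.02)-f(390,351.5,.02)))
for H in([.6237,-.084],f(624,367,.05),[.6225,-.083]): H=np.array(H);print(H,np.linalg.norm(k-H),np.linalg.norm(t-H),an(k-H),an(t-H))
print('btn', f(442,2,.0285), go(.48,-.0243))
fr=w['frame'];h=cv2.cvtColor(fr,cv2.COLOR_RGB2HSV);m=cv2.inRange(h,(55,90,90),(85,255,255));cs,_=cv2.findContours(m,0,1);c=max(cs,key=cv2.contourArea);e=cv2.fitEllipse(c);print(e,plane(w,e[0],.0285),plane(w,e[0],.03))
```

```text
knob [ 0.5572 -0.1371] tab [ 0.5343 -0.1594] line 51.36087490583431 tabdir 48.703322514677836
[ 0.6237 -0.084 ] 0.08511891763857699 0.11697798902081749 51.41844572365889 49.858298905514815
[ 0.6222 -0.0844] 0.08366130013110872 0.11553660556731243 51.01451788852565 49.54621116233108
[ 0.6225 -0.083 ] 0.08481828203627224 0.11671546105957448 50.38480552324301 49.10323706397519
btn [ 0.4823 -0.0283] [0.0004 0.1356 0.0116]
((284.4809875488281, 54.66554641723633), (26.388042449951172, 29.523679733276367), 5.361386299133301) [ 0.4784 -0.0241  0.0285] [ 0.4786 -0.0243  0.03  ]
```

Lever is ~1.4° from the pointer (limit 4°). Now the button at (0.479,−0.0242), top ≈0.0285, fingers shut.

Request:
play_rows(
  increments=[
    [0,0.0455,0.0037,0],
    [0,0.0455,0.0037,0],
    [0,0.0455,0.0037,0],
    [0,0,0,0],
    [0.05,0,0,0],
    [0.05,0,0,0],
    [0.05,0,0,0],
    [0.02,0,0,0],
    [0,0,0,0],
    [0,0,0,0],
  ],
  jaw=0,
)

```text
time: 49.55
tcp_pos: [0.481, -0.025, 0.041]
ee_rot: [-0.241, 0.665, 0.241, 0.665]
contact_force: [-0.3, 0.6, 0.2]
grip_width: 0.0001
```

```bash
python3 -c "
from h import *
s=observe();print(s['time'],s['tcp_pos'],s['contact_force'],s['grip_width'],go(.479,-.0242,.0285))"
```

```text
49.55 [ 0.48098368 -0.02498477  0.04097609] [-0.27453864  0.59810863  0.19891886] 7.597333635533344e-05 [ 0.0125  0.0019 -0.001 ]
```

Request:
play_rows(
  increments=[
    [0.01,0.0015,-0.001,0],
    [0.003,0,0,0],
    [0.003,0,0,0],
    [0.002,0,0,0],
    [0,0,0,0],
    [0,0,0,0],
  ],
)

```text
time: 50.3
tcp_pos: [0.4785, -0.024, 0.0223]
ee_rot: [-0.241, 0.665, 0.241, 0.665]
contact_force: [0.5, 1.0, 0.6]
grip_width: 0.0002
```

Request:
play_rows(
  increments=[
    [0.002,0,0,0],
    [0,0,0,0],
    [0,0,0,0],
  ],
)

```text
time: 50.68
tcp_pos: [0.4784, -0.024, 0.0202]
ee_rot: [-0.241, 0.665, 0.241, 0.665]
contact_force: [-0.3, 0.3, -0.2]
grip_width: -0.0004
```

Request:
play_rows(
  increments=[
    [0.002,0,0,0],
    [0,0,0,0],
    [0,0,0,0],
  ],
)

```text
time: 51.05
tcp_pos: [0.4783, -0.0239, 0.0182]
ee_rot: [-0.241, 0.665, 0.241, 0.665]
contact_force: [0.7, 0.5, 0.7]
grip_width: 0.0
```

```bash
python3 -c "
from h import *
S=cap('scene','s23');
s=observe();print(s['time'],s['tcp_pos'],s['contact_force'],s['ft_torque'])"
```

```text
51.1 [ 0.47839646 -0.02395688  0.0182145 ] [ 0.13869689 -0.05954163 -1.49223918] [-0.01139912 -0.02609934 -0.01921354]
```

No contact yet at TCP 18 mm; earlier pictures also put the finger tips ~25 mm behind the nominal TCP. Continue in small steps on force.

Request:
play_rows(
  increments=[
    [0.002,0,0,0],
    [0.002,0,0,0],
    [0,0,0,0],
    [0,0,0,0],
  ],
)

```text
time: 51.6
tcp_pos: [0.4784, -0.0239, 0.0142]
ee_rot: [-0.241, 0.665, 0.241, 0.665]
contact_force: [0.9, 0.2, -0.0]
grip_width: -0.0002
```

Run:
```python
from h import *
np.set_printoptions(precision=4,suppress=True)
s=observe();print(s['time'],s['tcp_pos'],s['contact_force'])
for n in('scene','side'):
    c=cap(n,n+'24');f=c['frame'];p=s['tcp_pos'];q=proj(c,[p,p+[0,0,.026],[.479,-.0242,.0285]]);print(n,q.round(1).tolist())
    x,y=q[2].astype(int);g=f[y-26:y+14,x-12:x+13]
    for r_ in g[::2]: print(' '.join('G' if (a[1]>1.4*a[0] and a[1]>50) else ('#' if a.max()<70 else ('+' if a.max()<110 else '.')) for a in r_.astype(int)))
```

```text
51.6 [ 0.4784 -0.0239  0.0142] [ 0.9339  0.2407 -0.0498]
scene [[303.9, 212.6], [304.1, 205.7], [303.8, 208.8]]
. . . . . . . + + + + + + + # # # # + + + + + + +
. . . . . . . . + + . . + + # # # # + + + + + + +
. . . . . . . . + + . . + # # # # # + + + + + + +
. . . . . . . . . . . + + # # # # # + + + + + + +
. . . . . . . . . . . + + + + # # # + + + + + + +
. . . . . . + + + . + + + # # # # # + + + + + + +
. . . . . . . + # + # # # # # # # + + + + + + + +
. . . . . . . . + # # # # # # # # + . . . . + + G
. . . . . . . . . . . # # # # + . . . . . . . . .
. . . . . . . . . . . + + . . . . . . . . . . . .
. . . . . . . . . . . + + . . . . . . . . . . . .
. . . . . . . . . . . + + . . . . . . . . . . . .
. . . . . . . . . . G G . . . . . . . . . . . . .
. . . . . . . . G G G G G . . . . . . . . . . . .
. . . . . . . + + G G G G . . . . . . . . . . . .
. . . . . . . + # + + G . . . . . . . . . . . . .
. . . . . . . + # # # # + . . . . . . . . . . . .
. . . . . . . . . + + + + . . . . . . . . . . . .
. . . . . . . . . . . . . . . . . . . . . . . . .
. . . . . . . . . . . . . . . . . . . 
[... 365 characters left out ...]

. . . . . . . . . # # + . . + # # # . . . . . . .
. . . . . . . . . + # . . . + # # # + . . . . . .
. . . . . . . . . . + . . . + # + . . . . . . . .
. . . . . . . . . . + . . . . + . . . . . . . . .
. . . . . . . . . + + . . . + # + . . . . . . . .
. . . . . . . . . . + + # # # + . . . . . . . . .
. . . . . . . . . . . + # # # + . . . . . . . . .
. . . . . . . . G G G G G G G G G + . . . . . . .
. . . . . . . + G G G G G G G G G G + . . . . . .
. . . . . . . + # G G G G G G G # # # . . . . . .
. . . . . . . . + # # # # # # # # + + . . . . . .
. . . . . . . . . . + + + + + + . . . . . . . . .
. . . . . . . . . . . . . . . . . . . . . . . . .
. . . . . . . . . . . . . . . . . . . . . . . . .
```

Both views show the tips centred over the button with a little gap left; keep going on force.

Request:
play_rows(
  increments=[
    [0.002,0,0,0],
    [0.002,0,0,0],
    [0,0,0,0],
    [0,0,0,0],
  ],
)

```text
time: 52.2
tcp_pos: [0.4784, -0.0239, 0.0102]
ee_rot: [-0.241, 0.665, 0.241, 0.665]
contact_force: [-1.0, -0.3, 0.5]
grip_width: 0.0
```

Request:
play_rows(
  increments=[
    [0.002,0,0,0],
    [0.001,0,0,0],
    [0,0,0,0],
    [0,0,0,0],
  ],
)

```text
time: 52.7
tcp_pos: [0.4785, -0.024, 0.0074]
ee_rot: [-0.241, 0.665, 0.241, 0.665]
contact_force: [-0.5, 0.7, 1.6]
grip_width: 0.0001
```

Request:
play_rows(
  increments=[
    [0.002,0,0,0],
    [0.001,0,0,0],
    [0,0,0,0],
    [0,0,0,0],
  ],
)

```text
time: 53.2
tcp_pos: [0.4786, -0.024, 0.0044]
ee_rot: [-0.241, 0.665, 0.241, 0.665]
contact_force: [-0.4, 0.2, 2.9]
grip_width: 0.0002
```

Request:
play_rows(
  increments=[
    [0.002,0,0,0],
    [0.001,0,0,0],
    [0,0,0,0],
    [0,0,0,0],
  ],
)

```text
time: 53.7
tcp_pos: [0.4786, -0.024, 0.0019]
ee_rot: [-0.241, 0.665, 0.241, 0.665]
contact_force: [-2.9, 0.2, 8.5]
grip_width: 0.0001
```

Request:
play_rows(
  increments=[
    [0.001,0,0,0],
    [0.001,0,0,0],
    [0,0,0,0],
    [0,0,0,0],
  ],
)

```text
time: 54.2
tcp_pos: [0.4787, -0.024, 0.0016]
ee_rot: [-0.241, 0.665, 0.241, 0.664]
contact_force: [-9.3, 1.9, 21.1]
grip_width: -0.0001
```

Button is fully down (force beyond 5 N, bottomed). Rise clear and do a last check.

Request:
play_rows(
  increments=[
    [-0.01,0,0,0],
    [-0.03,0,0,0],
    [-0.05,0,0,0],
    [-0.05,0,0,0],
    [-0.05,0,0,0],
    [0,0,0,0],
    [0,0,0,0],
  ],
)

```text
time: 55.08
tcp_pos: [0.4778, -0.0238, 0.188]
ee_rot: [-0.241, 0.665, 0.241, 0.664]
contact_force: [-0.1, -0.3, -1.1]
grip_width: 0.0
```

Run:
```python
from h import *
np.set_printoptions(precision=4,suppress=True)
s=observe();print(s['time'],s['tcp_pos'],s['contact_force'],s['joint_vel'])
A={n:dict(np.load(f'pics/{n}.npz')) for n in('scene12','side12','s22','d22')}
for n,o in(('scene','s22'),('side','d22')):
    c=cap(n,n+'30')
    for nm,p in(('cup',[.58,.174,.06]),('lever',[.575,-.13,.05])):
        x,y=proj(c,[p])[0].astype(int);a=c['frame'][y-25:y+25,x-22:x+22].astype(int);b=A[o]['frame'][y-25:y+25,x-22:x+22].astype(int)
        sh=cv2.phaseCorrelate(a.mean(2),b.mean(2).astype(float));print(n,nm,'meandiff',abs(a-b).mean().round(2),'shift',sh)
    h=cv2.cvtColor(c['frame'],cv2.COLOR_RGB2HSV);m=cv2.inRange(h,(45,120,50),(75,255,255));x,y=proj(c,[[.479,-.024,.028]])[0].astype(int);print('green px',(m[y-8:y+8,x-8:x+8]>0).sum())
print(r.job_done())
```

```text
55.075 [ 0.4778 -0.0238  0.188 ] [-0.0636 -0.2735 -1.0757] [ 0.0012  0.017   0.0297  0.0006  0.0023 -0.0011]
scene cup meandiff 19.74 shift ((0.3352318573283952, 0.08450211161454746), 0.4725178060796172)
scene lever meandiff 0.5 shift ((0.5128097304797485, -0.02178779211431703), 1.0189460885092954)
green px 9
side cup meandiff 20.55 shift ((0.8261611060677048, 0.21195382106139604), 0.5639001942541404)
side lever meandiff 0.26 shift ((0.5091412463058411, 0.028754843615050873), 0.9937960972164415)
green px 49
the job is handed in; nothing more can be done
None
```

The sequence ran in order and I handed the job in at 55 s of the 72 s allowed; the tool reports no verdict.

1. **Closed stop:** I gripped the lever knob and turned it to the stop, where it held at 17 N with no more travel.
2. **Cup:** I stood the white cup on the deck and pushed it home against the pins.
3. **Lever to pointer:** I turned the lever to the orange pointer and let go.
4. **Start:** I pressed the green button down until it bottomed at 21 N, well past the 5 N needed, then rose clear.

**The pusher:** the tool could not lean, and its knuckles reached too wide to push the cup under the chute. So I used the free pink cup as a pusher and then set it back where it had stood. The first push left the cup on one pin only. A 45° push fixed that, and the cup returned to the same place after two presses.

**Last checks:**
- **Cup:** its position read about 1.7 mm from the estimated seat, against the 4 mm limit and a calibration good to about 2 mm. Both pushes leaned the cup slightly before it settled upright.
- **Lever:** the camera put it about 1.4° past the pointer, within the 4° limit. It showed no change after the button press.

**Checks that disagreed:**
- **Finger tips:** they touched the button some 20 mm lower than the stated TCP, so I pressed by force, not by height.
- **Cup region:** in the last before-and-after comparison this part of the picture changed (about 20 grey levels, shift under 1 px). I had no pictures left to view, so I put it down to changed shadows without confirming it. That leaves the cup's final pose the least certain point.

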